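# Load the lab disc mill and set its grinding gap

### The arm

A 6-joint arm with a two-finger parallel gripper is mounted at the origin on the work surface. World frame = base frame: x ahead of the robot, y to its left, z up, the work surface at z = 0. Lengths are in m, angles in rad, forces in N, time in s.
With the tool pointing down it reaches from about 0.3 to 0.775 m from the base axis. Payload 14.6 kg.
Tool frame: the origin (TCP) lies midway between the tips of the shut fingers; the grasp point (between the pads) lies 19 mm behind it (robot.pinch_z is the distance from the TCP to the grasp point, in m); z points along the fingers, x is the direction in which the jaws open and shut, and the axes are right-handed (so a half turn about z gives the same grasp; the last joint's range is limited). The gripper opens to 94 mm and grips with 3 to 60 N. Pads are 16 mm wide; open, the fingers measure 119 mm over their backs; the gripper's body (75 mm by 177 mm) begins 78 mm behind the grasp point.
Start: joints at [-1.293, 0.3, 1.521, -0, 1.321, -0.067], TCP at [0.186, -0.518, 0.205] pointing down, gripper open.
Joint ranges: [-3.03, 3.03], [-0.79, 2.21], [0.23, 2.52], [-1.04, 4.18], [0, 3.07], [-2.55, 2.55]. Speed limits (rad/s): [2.22, 2.22, 2.57, 3.14, 3.14, 3.14].

### API

Orientations are given as a unit quaternion [w, x, y, z].
In Python, from bench import robot gives the robot as it stands. The module is installed in compiled form; this text tells all that it offers.
- The arm moves only by the tool servo_tool, never from a script. Its argument "commands" is a list of rows, each an object of numbers: "wx", "wy", "wz": the turn, a rotation vector about the tool's x, y, z in rad; "dx", "dy", "dz": the shift along the tool's x, y, z in mm; "claw": the finger opening in mm, from 0 to 94. In form: [{"wx": .., "wy": .., "wz": .., "dx": .., "dy": .., "dz": .., "claw": ..}, ...]. A call has 1 to 20 rows; each row shifts and turns the pose as measured when the row begins, along the tool's axes as they then stand; what a row does not reach is not made up. A row lasts 1/10 s, in which the tool goes at most 50 mm and 8.59 degrees, less where a joint would pass 70% of its speed; a pose out of reach is approached as far as the arm can. A call with a gripper value outside its range is refused whole. The fingers move at their own pace and stop on an object; "grip_force" is the grip in N (left out, the last holds). Time passes only in rows, so rows that do not move let the fingers close. It gives the time, the measured TCP pose, the force and the opening at its end, in the units of the state.
- robot.observe(): the state, without advancing time (a new reading comes with each control period).
- robot.grab_frame(name): name is "side" or "top" or "wrist"; returns a dict with "frame" (400x640x3 uint8, red, green, blue), "z_map" (400x640 float32, m along the optical axis (not along the pixel's ray), 0 where there is no reading), "intrinsics" (3x3 intrinsics, pixels), "extrinsics" (4x4, takes a point from camera to world coordinates); the wrist camera has in their place "T_tool_cam" (4x4, takes a point from camera to tool coordinates, whose origin is the TCP and whose axes are the tool frame's). Camera axes: x right, y down, z forward; pixel columns grow to the right and rows downward; lengths in m; the calibration is good to about 2 mm. A picture is of the moment at which its call begins: read the wrist's pose just before it.
- robot.job_done(): hands the job in, once; it reports no verdict.
The state is a dict: "time": time; "joint_positions": joint angles; "qd": joint speeds; "tau": joint torques, N m; "ee_pos": TCP position; "eef_rot": TCP orientation; "force": force on the tool from outside, world axes, zero at the start; "moment": the same for the moment, N m; "width": finger opening in m.
Only numpy, scipy, OpenCV 4.12 (cv2) and the standard library are available. Lean on these libraries where they do the work, as an engineer would, in place of code of your own. Each camera call takes 0.05 s, during which the arm holds its last target.

### The job

Pick up the steel cup by its blue handle, pour all six ore pellets into the mill's hopper and stand the empty cup upright on the bench again. Then turn the mill's thumbscrew clockwise until it seats, back it off a quarter turn to set the grinding gap, and finish while gripping the screw and holding it still at that setting. Leave everything else on the bench where it is.

Things in the scene. Friction and masses are not known exactly. Their poses are not given: they have to be found in the camera images.
- mill: White bench disc mill, fixed to the bench: a box 200 (x) by 330 (y) by 90 mm high on short feet, with a steel hopper on top at its +y half and the thumbscrew on top at its -y half. Origin at the centre of its underside on the bench; its front (teal stripe) faces its own -x; z is up. Its place and yaw vary.
- hopper_mouth (a point): Centre of the open mouth of the mill's round steel hopper, 155 mm above the bench. Mouth 124 mm across inside (132 mm outside), narrowing to about 75 mm at its closed floor 56 mm below the mouth. Axis vertical.
- gap_screw (a joint): Turn of the thumbscrew about its vertical axis, rad. 0: seated on its hard stop, the bar's red end at the dial's black line (mill's own -x). Grows to 3.1 as it is backed off, anticlockwise from above; at 1.571 the red end is at the blue line (mill's own -y). Clockwise tightens. Friction (0.06 N m) keeps it where it is left; its height is constant. Starts at 0.7 to 2.0.
- screw_grip (a point): Middle of the thumbscrew's black bar grip, on the screw's axis, 130 mm above the bench. The bar is 52 mm long, 14 mm thick (grip across this), 30 mm high (top at 142 mm); one end is red. Below it a 38 mm collar, and the round dial plate (76 mm) at 94 mm. Axes turn with the bar: -x points to the red end, z up. 163 mm from the hopper's axis.
- cup_grip (a point): Grip point on the blue handle of the steel cup that holds the pellets, 42 mm above the cup's underside and 85 mm from the cup's axis. The handle is a straight level bar along the cup's own +y from the cup wall to 120 mm from the axis, 12 mm wide (x) and 18 mm high. The axes are the cup's: y from the cup to the handle's end, z up along the cup's axis.
- cup_mid (a point): Centre of the steel cup with the pellets, on its axis, 27.5 mm above its underside. The cup is 55 mm high, 84 mm across the rim outside, 62 mm across the base, wall 3 mm, floor 4 mm, mass 0.09 to 0.16 kg empty. It stands upright on the bench. Axes as for its grip point.
- pellet0_center (a point): Centre of one of the six loose rust-brown round ore pellets, 16 mm across, 11 g each; they start on the floor of the steel cup and roll freely.
- pellet1_center (a point): Centre of one of the six loose rust-brown round ore pellets, 16 mm across, 11 g each; they start on the floor of the steel cup and roll freely.
- pellet2_center (a point): Centre of one of the six loose rust-brown round ore pellets, 16 mm across, 11 g each; they start on the floor of the steel cup and roll freely.
- pellet3_center (a point): Centre of one of the six loose rust-brown round ore pellets, 16 mm across, 11 g each; they start on the floor of the steel cup and roll freely.
- pellet4_center (a point): Centre of one of the six loose rust-brown round ore pellets, 16 mm across, 11 g each; they start on the floor of the steel cup and roll freely.
- pellet5_center (a point): Centre of one of the six loose rust-brown round ore pellets, 16 mm across, 11 g each; they start on the floor of the steel cup and roll freely.
- spare_mid (a point): Centre of an empty white plastic cup with a grey handle, same size and axes as the steel cup. A bystander; the two cups may start in each other's places.
- bottle_a: White reagent bottle with blue cap, 60 mm across, 140 mm high, origin at its underside. A bystander.
- bottle_b: White reagent bottle with blue cap, 60 mm across, 140 mm high, origin at its underside. A bystander.
- dish: Shallow glass dish, 90 mm across, 18 mm high, origin at its underside. A bystander.
- brush: Small cleaning brush lying on the bench, 170 mm long along its x, origin under it. A bystander.
- jar: Amber glass sample jar with black lid, 56 mm across, 70 mm high, origin at its underside. A bystander.
Things that resemble listed ones, but are neither listed nor needed, are in the scene too. What is shaped like the part that bears cup_grip but red or turquoise is not meant.

How it is judged:
By the outcome, as a careful person would: the job done as asked, in the order asked, and still so for the second after the job is handed in, while the arm keeps its last pose, push and grip.
It also fails if it takes over 72 s, if anything falls off the work surface, if the arm or the gripper's body presses on something with over 40 N, if the wrist force passes 120 N, or if a joint passes its speed limit or range.

## Working session

There is one attempt and no reset: what is moved stays moved. The work goes in short steps, Python scripts to look and compute and a tool call to move; the robot and the scene stay as the last step left them, time stands still between calls to the robot, and variables do not carry over. Pictures are saved under pics/ and viewed, and the job is handed in when it is done.

Besides the shell and the picture viewer there is one more tool, called after "Request:" in YAML: its name, and indented under it one key for each argument. servo_tool: Moves the arm, as the interface text tells. Its arguments: {"type":"object","properties":{"commands":{"type":"array"},"grip_force":{"type":"number"}},"required":["commands"]}

```bash
mkdir -p pics
cat > h.py <<'E'
import numpy as np, cv2
from bench import robot
from scipy.spatial.transform import Rotation as R
def pose():
    o=robot.observe(); q=o["eef_rot"]; T=np.eye(4); T[:3,:3]=R.from_quat([q[1],q[2],q[3],q[0]]).as_matrix(); T[:3,3]=o["ee_pos"]; return o,T
def grab(n,fn=None):
    o,T=pose(); f=robot.grab_frame(n)
    E=np.array(f["extrinsics"]) if "extrinsics" in f else T@np.array(f["T_tool_cam"])
    im=f["frame"]
    if fn: cv2.imwrite("pics/"+fn,cv2.cvtColor(im,cv2.COLOR_RGB2BGR))
    return im,np.array(f["z_map"]),np.array(f["intrinsics"]),E
def cloud(z,K,E):
    v,u=np.mgrid[0:z.shape[0],0:z.shape[1]]
    P=np.stack([(u-K[0,2])/K[0,0]*z,(v-K[1,2])/K[1,1]*z,z],-1)
    W=P@E[:3,:3].T+E[:3,3]; W[z==0]=np.nan; return W
def ray(u,v,K,E,h):
    d=E[:3,:3]@np.array([(u-K[0,2])/K[0,0],(v-K[1,2])/K[1,1],1]); c=E[:3,3]
    return c+d*(h-c[2])/d[2]
E
python3 - <<'E'
from h import *
for n in("side","top","wrist"):
    im,z,K,E=grab(n,n+"0.png"); print(n,K[0],K[1],E.round(3).tolist())
    np.savez(n+"0.npz",im=im,z=z,K=K,E=E)
o=robot.observe();print({k:np.round(v,3).tolist() for k,v in o.items()},robot.pinch_z)
E
```

```text
side [507.34026714   0.         313.47141915] [  0.         507.34026714 190.59736591] [[-0.73, -0.391, 0.561, -0.351], [-0.684, 0.396, -0.613, 0.933], [0.018, -0.831, -0.556, 0.966], [0.0, 0.0, 0.0, 1.0]]
top [385.88396513   0.         311.13072529] [  0.         385.88396513 199.51760723] [[-0.022, -0.997, 0.07, 0.451], [-1.0, 0.023, 0.011, -0.012], [-0.013, -0.07, -0.997, 1.279], [0.0, 0.0, 0.0, 1.0]]
wrist [355.83346856   0.         323.76583276] [  0.         355.83346856 204.37355765] [[0.338, -0.904, -0.26, 0.263], [-0.941, -0.326, -0.092, -0.49], [-0.002, 0.276, -0.961, 0.384], [0.0, 0.0, 0.0, 1.0]]
{'time': 0.15, 'joint_positions': [-1.293, 0.3, 1.521, -0.0, 1.321, -0.067], 'qd': [0.002, -0.001, -0.0, 0.001, 0.001, 0.0], 'tau': [-0.0, -53.196, -35.282, 0.071, 0.024, -0.0], 'ee_pos': [0.186, -0.517, 0.205], 'eef_rot': [-0.0, 0.818, -0.575, -0.0], 'force': [-0.335, -0.232, 0.553], 'moment': [-0.024, -0.024, -0.058], 'width': 0.094} 0.0188
```

View pics/side0.png

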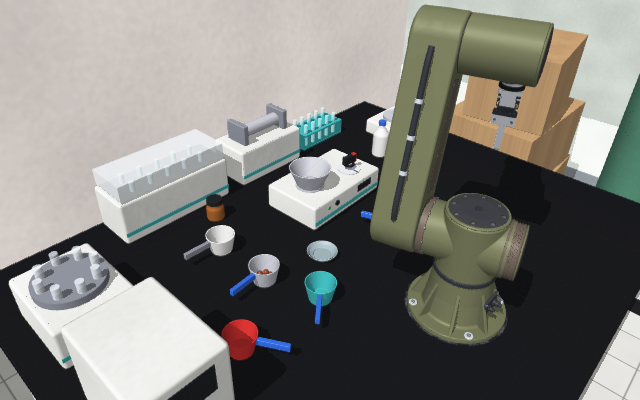

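View pics/top0.png

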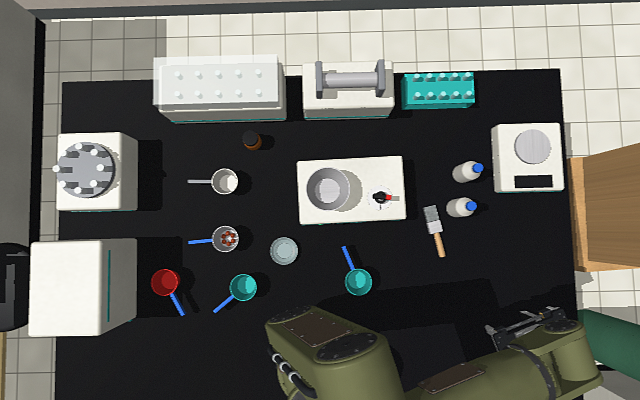

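View pics/wrist0.png

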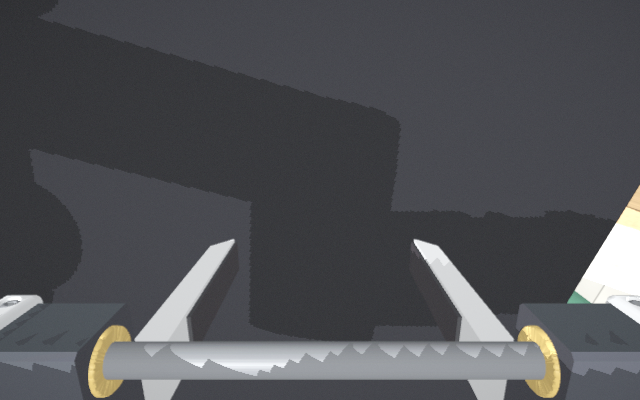

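The top view shows the steel cup with pellets at (226,238) and its blue handle running to (190,242). The hopper is at (328,188), and the screw is at (380,198) with its red end on the right (390,198). Next I'll measure them.

Run:
```python
from h import *
d=np.load("top0.npz"); im,z,K,E=d["im"],d["z"],d["K"],d["E"]
W=cloud(z,K,E); hsv=cv2.cvtColor(im,cv2.COLOR_RGB2HSV)
def st(m,n):
    p=W[m]; p=p[~np.isnan(p[:,0])]; print(n,m.sum(),p.mean(0).round(4),p.min(0).round(3),p.max(0).round(3)); return p
u,v=np.meshgrid(np.arange(640),np.arange(400))
# handle
blue=(hsv[...,0]>100)&(hsv[...,0]<130)&(hsv[...,1]>150)&(hsv[...,2]>80)
hm=blue&(u>183)&(u<216)&(v>230)&(v<250)
p=st(hm,"handle"); c=p[:,:2].mean(0); U,S,V=np.linalg.svd(p[:,:2]-c,full_matrices=False); print("dir",V[0])
vs,us=np.nonzero(hm)
q=np.array([ray(a,b,K,E,.051)[:2] for a,b in zip(us,vs)]); c=q.mean(0);U,S,V=np.linalg.svd(q-c,full_matrices=False);t=(q-c)@V[0]
print("ray handle c",c,V[0],c+V[0]*t.min(),c+V[0]*t.max())
# cup rim points
m=(u>205)&(u<245)&(v>218)&(v<260)&(W[...,2]>.046)&(W[...,2]<.07)&~blue
p=st(m,"rim"); 
(x,y),r=cv2.minEnclosingCircle(p[:,:2].astype(np.float32)); print("rim",x,y,r)
# hopper
m=(u>295)&(u<360)&(v>160)&(v<220)&(W[...,2]>.145)&(W[...,2]<.17)
p=st(m,"hop"); (x,y),r=cv2.minEnclosingCircle(p[:,:2].astype(np.float32)); print("hop",x,y,r)
# mill top
m=(u>290)&(u<412)&(v>150)&(v<228)&(W[...,2]>.085)&(W[...,2]<.105)
p=st(m,"milltop"); rc=cv2.minAreaRect(p[:,:2].astype(np.float32)); print(rc)
red=((hsv[...,0]<8)|(hsv[...,0]>172))&(hsv[...,1]>150)&(u>365)&(u<405)&(v>180)&(v<215)
st(red,"red")
m=(u>362)&(u<402)&(v>180)&(v<215)&(W[...,2]>.115)
p=st(m,"bar")
big=cv2.resize(im[150:260,170:420],None,fx=3.2,fy=3.2,interpolation=cv2.INTER_CUBIC); cv2.imwrite("pics/topz.png",big[...,::-1])
```

```text
handle 85 [0.4133 0.3603 0.0489] [ 0.406  0.322 -0.01 ] [0.419 0.416 0.055]
dir [ 0.07474361 -0.99720278]
ray handle c [0.41332587 0.35987889] [ 0.07183475 -0.99741655] [0.41071786 0.39609077] [0.41603265 0.32229558]
rim 120 [0.418  0.2837 0.0525] [0.38  0.235 0.046] [0.459 0.333 0.059]
rim 0.41741952300071716 0.2840585708618164 0.04953041672706604
hop 345 [ 0.5639 -0.05    0.152 ] [ 0.498 -0.114  0.145] [0.625 0.015 0.16 ]
hop 0.5616883635520935 -0.048883408308029175 0.06552516669034958
milltop 5354 [ 0.5617 -0.1347  0.0908] [ 0.459 -0.29   0.085] [0.666 0.041 0.105]
((0.5633189678192139, -0.12397493422031403), (0.19893641769886017, 0.32787641882896423), 1.8491870164871216)
red 27 [ 0.533  -0.2256  0.1416] [ 0.527 -0.233  0.133] [ 0.539 -0.217  0.146]
bar 104 [ 0.5355 -0.209   0.1384] [ 0.518 -0.235  0.115] [ 0.551 -0.184  0.146]
```

View pics/topz.png

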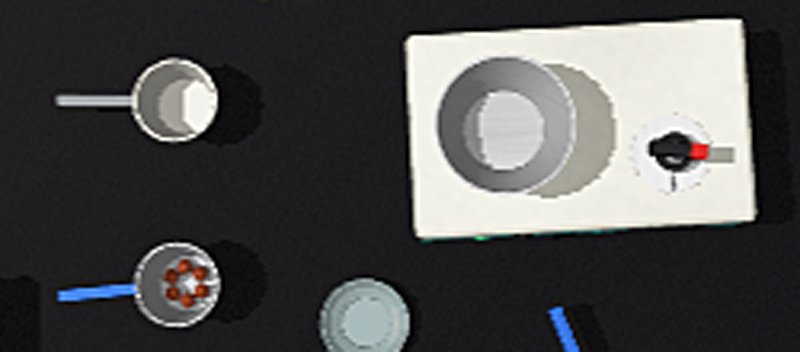

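```bash
cat >> h.py <<'E'
from scipy.linalg import logm,expm
import sys
def rows(T0,p,Rm,n=None,vmax=45,amax=7.5):
    T1=np.eye(4);T1[:3,:3]=Rm;T1[:3,3]=p
    L=logm(np.linalg.inv(T0)@T1).real
    if n is None:
        for n in range(1,200):
            D=expm(L/n); a=np.degrees(R.from_matrix(D[:3,:3]).magnitude()); d=1000*np.linalg.norm(D[:3,3])
            if a<=amax and d<=vmax: break
    D=expm(L/n); w=R.from_matrix(D[:3,:3]).as_rotvec(); d=D[:3,3]*1000
    print("n",n,"w",w.round(4),"d",d.round(2))
    return T1
def down(yx): # tool down with tool y azimuth direction vector
    y=np.array([yx[0],yx[1],0]);y/=np.linalg.norm(y);z=np.array([0,0,-1.]);return np.stack([np.cross(y,z),y,z],1)
def log():
    import json
    o=robot.observe(); open("log.jsonl","a").write(json.dumps({k:np.array(v).tolist() for k,v in o.items()})+"\n")
    print("t",round(o["time"],2),"q",np.round(o["joint_positions"],3),"p",np.round(o["ee_pos"],4),"rot",np.round(o["eef_rot"],3),"F",np.round(o["force"],1),"w",round(o["width"],4))
E
python3 - <<'E'
from h import *
log(); o,T=pose()
h=np.array([-.072,.9974])
T1=rows(T,[.42,-.1,.30],down(-h))
T2=rows(T1,[.4134,.3618,.20],down(-h))
im,z,K,E=0,0,0,0
f=robot.grab_frame("wrist");print(np.array(f["T_tool_cam"]).round(3))
E
```

```text
t 0.15 q [-1.293  0.3    1.521 -0.     1.321 -0.067] p [ 0.1858 -0.5174  0.205 ] rot [-0.     0.818 -0.575 -0.   ] F [-0.3 -0.2  0.6] w 0.0941
n 12 w [-1.000e-04  1.000e-04 -1.082e-01] d [ -5.12 -42.5   -7.91]
n 11 w [0. 0. 0.] d [  2.42 -41.92   9.09]
[[ 1.     0.    -0.001  0.   ]
 [-0.     0.961  0.276 -0.081]
 [ 0.001 -0.276  0.961 -0.179]
 [ 0.     0.     0.     1.   ]]
```

Request:
servo_tool:
  commands:
    - {"wz": -0.108,"dx": -5,"dy": -42.5,"dz": -8}
    - {"wz": -0.108,"dx": -5,"dy": -42.5,"dz": -8}
    - {"wz": -0.108,"dx": -5,"dy": -42.5,"dz": -8}
    - {"wz": -0.108,"dx": -5,"dy": -42.5,"dz": -8}
    - {"wz": -0.108,"dx": -5,"dy": -42.5,"dz": -8}
    - {"wz": -0.108,"dx": -5,"dy": -42.5,"dz": -8}
    - {"wz": -0.108,"dx": -5,"dy": -42.5,"dz": -8}
    - {"wz": -0.108,"dx": -5,"dy": -42.5,"dz": -8}
    - {"wz": -0.108,"dx": -5,"dy": -42.5,"dz": -8}
    - {"wz": -0.108,"dx": -5,"dy": -42.5,"dz": -8}
    - {"wz": -0.108,"dx": -5,"dy": -42.5,"dz": -8}
    - {"wz": -0.108,"dx": -5,"dy": -42.5,"dz": -8}

```text
validation failed for argument at $.co...
```

Run:
```python
from h import *
log(); o,T=pose()
im,z,K,E=grab("wrist","w1.png"); np.savez("w1.npz",im=im,z=z,K=K,E=E)
h=np.array([-.072,.9974])
rows(T,[.4134,.3618,.20],down(-h))
```

```text
t 0.2 q [-1.293  0.3    1.521  0.     1.321 -0.067] p [ 0.1859 -0.5175  0.2051] rot [-0.     0.818 -0.575 -0.   ] F [ 0.3  0.2 -0.2] w 0.0937
n 22 w [-0.     0.    -0.059] d [-15.33 -41.59   0.24]
```

View pics/w1.png

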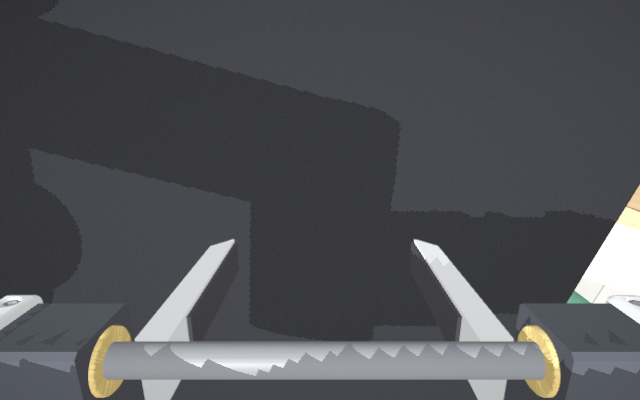

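The move was refused, most likely because the rows left some keys out. The picture is the same as before. I'll send rows with every key.

Request:
servo_tool:
  commands:
    - {"wx": 0,"wy": 0,"wz": -0.108,"dx": -5,"dy": -42.5,"dz": -8,"claw": 94}
    - {"wx": 0,"wy": 0,"wz": -0.108,"dx": -5,"dy": -42.5,"dz": -8,"claw": 94}
    - {"wx": 0,"wy": 0,"wz": -0.108,"dx": -5,"dy": -42.5,"dz": -8,"claw": 94}
    - {"wx": 0,"wy": 0,"wz": -0.108,"dx": -5,"dy": -42.5,"dz": -8,"claw": 94}
    - {"wx": 0,"wy": 0,"wz": -0.108,"dx": -5,"dy": -42.5,"dz": -8,"claw": 94}
    - {"wx": 0,"wy": 0,"wz": -0.108,"dx": -5,"dy": -42.5,"dz": -8,"claw": 94}
    - {"wx": 0,"wy": 0,"wz": -0.108,"dx": -5,"dy": -42.5,"dz": -8,"claw": 94}
    - {"wx": 0,"wy": 0,"wz": -0.108,"dx": -5,"dy": -42.5,"dz": -8,"claw": 94}
    - {"wx": 0,"wy": 0,"wz": -0.108,"dx": -5,"dy": -42.5,"dz": -8,"claw": 94}
    - {"wx": 0,"wy": 0,"wz": -0.108,"dx": -5,"dy": -42.5,"dz": -8,"claw": 94}
    - {"wx": 0,"wy": 0,"wz": -0.108,"dx": -5,"dy": -42.5,"dz": -8,"claw": 94}
    - {"wx": 0,"wy": 0,"wz": -0.108,"dx": -5,"dy": -42.5,"dz": -8,"claw": 94}

```text
time: 1.45
ee_pos: [0.4189, -0.0857, 0.3024]
eef_rot: [-0.003, 0.998, 0.057, -0.002]
force: [0.4, 0.0, 0.3]
width: 0.094
```

Run:
```python
from h import *
log(); o,T=pose()
im,z,K,E=grab("wrist","w2.png"); np.savez("w2.npz",im=im,z=z,K=K,E=E)
h=np.array([-.072,.9974])
rows(T,[.4134,.3618,.20],down(-h))
```

```text
t 1.45 q [-0.29  -0.039  1.679  0.004  1.506 -0.404] p [ 0.4189 -0.0857  0.3024] rot [-0.003  0.998  0.057 -0.002] F [0.4 0.  0.3] w 0.094
n 11 w [-0.0005  0.0003  0.0038] d [  3.37 -40.52   9.42]
```

View pics/w2.png

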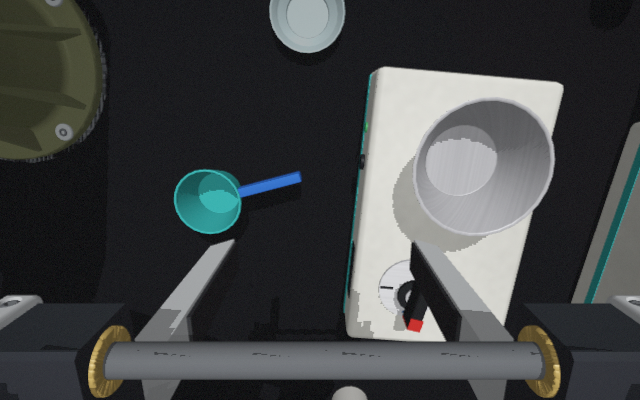

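The wrist camera shows the hopper at (485,165), the screw with its red end at (415,325), and the turquoise decoy cup at (208,202). I'll go on to a point above the handle.

Request:
servo_tool:
  commands:
    - {"wx": 0,"wy": 0,"wz": 0.004,"dx": 3.4,"dy": -40.5,"dz": 9.4,"claw": 70}
    - {"wx": 0,"wy": 0,"wz": 0.004,"dx": 3.4,"dy": -40.5,"dz": 9.4,"claw": 50}
    - {"wx": 0,"wy": 0,"wz": 0.004,"dx": 3.4,"dy": -40.5,"dz": 9.4,"claw": 50}
    - {"wx": 0,"wy": 0,"wz": 0.004,"dx": 3.4,"dy": -40.5,"dz": 9.4,"claw": 50}
    - {"wx": 0,"wy": 0,"wz": 0.004,"dx": 3.4,"dy": -40.5,"dz": 9.4,"claw": 50}
    - {"wx": 0,"wy": 0,"wz": 0.004,"dx": 3.4,"dy": -40.5,"dz": 9.4,"claw": 50}
    - {"wx": 0,"wy": 0,"wz": 0.004,"dx": 3.4,"dy": -40.5,"dz": 9.4,"claw": 50}
    - {"wx": 0,"wy": 0,"wz": 0.004,"dx": 3.4,"dy": -40.5,"dz": 9.4,"claw": 50}
    - {"wx": 0,"wy": 0,"wz": 0.004,"dx": 3.4,"dy": -40.5,"dz": 9.4,"claw": 50}
    - {"wx": 0,"wy": 0,"wz": 0.004,"dx": 3.4,"dy": -40.5,"dz": 9.4,"claw": 50}
    - {"wx": 0,"wy": 0,"wz": 0.004,"dx": 3.4,"dy": -40.5,"dz": 9.4,"claw": 50}
    - {"wx": 0,"wy": 0,"wz": 0,"dx": 0,"dy": 0,"dz": 0,"claw": 50}

```text
time: 2.7
ee_pos: [0.4064, 0.3854, 0.1995]
eef_rot: [-0.002, 0.999, 0.039, 0.002]
force: [0.4, -0.2, 0.5]
width: 0.05
```

Run:
```python
from h import *
log(); o,T=pose()
im,z,K,E=grab("wrist","w3.png"); np.savez("w3.npz",im=im,z=z,K=K,E=E)
hsv=cv2.cvtColor(im,cv2.COLOR_RGB2HSV)
blue=((hsv[...,0]>100)&(hsv[...,0]<130)&(hsv[...,1]>150)&(hsv[...,2]>60)).astype(np.uint8)
n,l,s,c=cv2.connectedComponentsWithStats(blue)
for i in range(1,n):
    if s[i,4]>150:
        print(s[i],c[i])
        vs,us=np.nonzero(l==i); q=np.array([ray(a,b,K,E,.051)[:2] for a,b in zip(us,vs)]); m=q.mean(0);U,S,V=np.linalg.svd(q-m,full_matrices=False);t=(q-m)@V[0];print(m,V[0],m+V[0]*t.min(),m+V[0]*t.max())
```

```text
t 2.7 q [6.930e-01 3.240e-01 1.504e+00 1.000e-03 1.308e+00 6.150e-01] p [0.4064 0.3854 0.1995] rot [-0.002  0.999  0.039  0.002] F [ 0.4 -0.2  0.5] w 0.05
[  81  102   80   47 1249] [119.14411529 127.45476381]
[0.21918576 0.43013531] [-0.88606044 -0.46356974] [0.25382954 0.44826026] [0.18638318 0.41297362]
[324 177  14  80 637] [329.92621664 220.8288854 ]
[0.41614678 0.35612501] [ 0.07987601 -0.99680481] [0.41265103 0.39974979] [0.41906644 0.31968934]
[ 100  236   69   67 1640] [133.77256098 269.39573171]
[0.22339536 0.28967572] [ 0.6292792  -0.77717932] [0.19905573 0.31973592] [0.24907841 0.25795636]
```

View pics/w3.png

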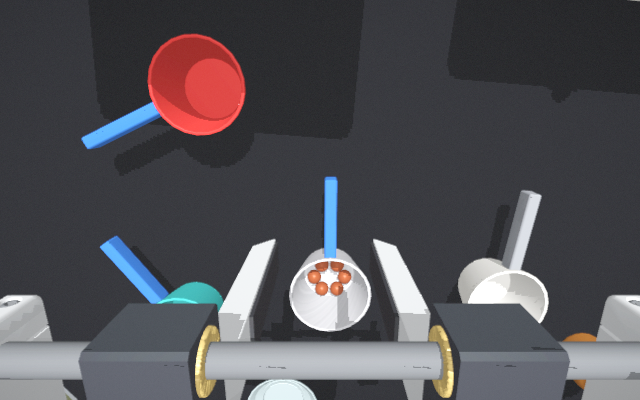

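The steel cup with six pellets is at (330,290) and its blue handle runs up to (330,178), centred between the fingers. Two cameras agree on the handle to within about 2 mm. I'll descend.

Run:
```python
from h import *
o,T=pose()
h=np.array([-.076,.997])
T1=rows(T,[.4148,.3615,.08],down(-h),4)
rows(T1,[.4148,.3615,.023],down(-h),3)
```

```text
n 4 w [-0.0009 -0.0012  0.0005] d [ 1.49  5.78 30.04]
n 3 w [ 0.  0. -0.] d [ 0. -0. 19.]
```

Request:
servo_tool:
  commands:
    - {"wx": -0.001,"wy": -0.001,"wz": 0,"dx": 1.5,"dy": 5.8,"dz": 30,"claw": 50}
    - {"wx": -0.001,"wy": -0.001,"wz": 0,"dx": 1.5,"dy": 5.8,"dz": 30,"claw": 50}
    - {"wx": -0.001,"wy": -0.001,"wz": 0,"dx": 1.5,"dy": 5.8,"dz": 30,"claw": 50}
    - {"wx": -0.001,"wy": -0.001,"wz": 0,"dx": 1.5,"dy": 5.8,"dz": 30,"claw": 50}
    - {"wx": 0,"wy": 0,"wz": 0,"dx": 0,"dy": 0,"dz": 0,"claw": 50}
    - {"wx": 0,"wy": 0,"wz": 0,"dx": 0,"dy": 0,"dz": 0,"claw": 50}

```text
time: 3.35
ee_pos: [0.4175, 0.3568, 0.0807]
eef_rot: [-0.001, 0.999, 0.037, 0.003]
force: [0.8, 0.1, -0.7]
width: 0.05
```

Run:
```python
from h import *
log();o,T=pose()
h=np.array([-.076,.997])
rows(T,[.4148,.3615,.023],down(-h),4)
im,z,K,E=grab("wrist","w4.png");
```

```text
t 3.35 q [ 6.410e-01  4.300e-01  1.655e+00 -1.000e-03  1.052e+00  5.670e-01] p [0.4175 0.3568 0.0807] rot [-0.001  0.999  0.037  0.003] F [ 0.8  0.1 -0.7] w 0.05
n 4 w [-0.0005 -0.0013 -0.0003] d [-0.62 -1.2  14.42]
```

View pics/w4.png

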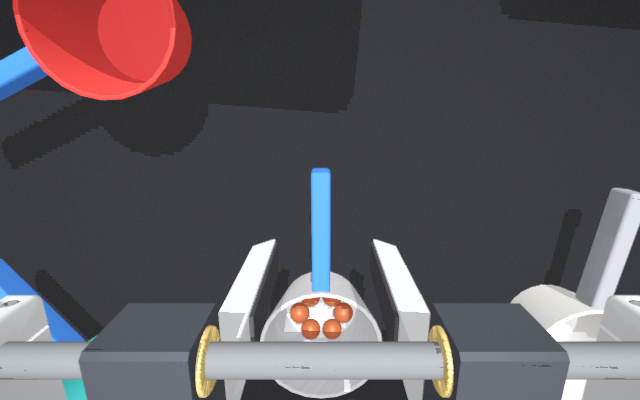

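The handle lies between the fingers, at column 321 against a midline of 324. I'll descend and grip.

Request:
servo_tool:
  commands:
    - {"wx": 0,"wy": -0.001,"wz": 0,"dx": -0.6,"dy": -1.2,"dz": 14.4,"claw": 50}
    - {"wx": 0,"wy": -0.001,"wz": 0,"dx": -0.6,"dy": -1.2,"dz": 14.4,"claw": 50}
    - {"wx": 0,"wy": -0.001,"wz": 0,"dx": -0.6,"dy": -1.2,"dz": 14.4,"claw": 50}
    - {"wx": 0,"wy": -0.001,"wz": 0,"dx": -0.6,"dy": -1.2,"dz": 14.4,"claw": 50}
    - {"wx": 0,"wy": 0,"wz": 0,"dx": 0,"dy": 0,"dz": 0,"claw": 30}
    - {"wx": 0,"wy": 0,"wz": 0,"dx": 0,"dy": 0,"dz": 0,"claw": 14}
    - {"wx": 0,"wy": 0,"wz": 0,"dx": 0,"dy": 0,"dz": 0,"claw": 5}
    - {"wx": 0,"wy": 0,"wz": 0,"dx": 0,"dy": 0,"dz": 0,"claw": 5}
    - {"wx": 0,"wy": 0,"wz": 0,"dx": 0,"dy": 0,"dz": 0,"claw": 5}
  grip_force: 40

```text
time: 4.3
ee_pos: [0.4159, 0.3636, 0.0219]
eef_rot: [-0.003, 0.999, 0.038, 0.003]
force: [-1.1, -0.5, 0.2]
width: 0.0133
```

Run:
```python
from h import *
log()
```

```text
t 4.3 q [6.520e-01 5.220e-01 1.678e+00 1.000e-03 9.340e-01 5.750e-01] p [0.4159 0.3636 0.0219] rot [-0.003  0.999  0.038  0.003] F [-1.1 -0.5  0.2] w 0.0133
```

Request:
servo_tool:
  commands:
    - {"wx": 0,"wy": 0,"wz": 0,"dx": 0,"dy": 0,"dz": -8,"claw": 5}
    - {"wx": 0,"wy": 0,"wz": 0,"dx": 0,"dy": 0,"dz": -15,"claw": 5}
    - {"wx": 0,"wy": 0,"wz": 0,"dx": 0,"dy": 0,"dz": -25,"claw": 5}
    - {"wx": 0,"wy": 0,"wz": 0,"dx": 0,"dy": 0,"dz": -30,"claw": 5}
    - {"wx": 0,"wy": 0,"wz": 0,"dx": 0,"dy": 0,"dz": -30,"claw": 5}
    - {"wx": 0,"wy": 0,"wz": 0,"dx": 0,"dy": 0,"dz": -30,"claw": 5}
    - {"wx": 0,"wy": 0,"wz": 0,"dx": 0,"dy": 0,"dz": -30,"claw": 5}
    - {"wx": 0,"wy": 0,"wz": 0,"dx": 0,"dy": 0,"dz": -30,"claw": 5}

```text
time: 5.1
ee_pos: [0.413, 0.361, 0.2283]
eef_rot: [-0.002, 0.999, 0.038, 0.001]
force: [0.8, 0.4, -1.5]
width: 0.0119
```

Run:
```python
from h import *
log()
im,z,K,E=grab("wrist","w5.png");
```

```text
t 5.1 q [0.651 0.278 1.496 0.002 1.365 0.575] p [0.413  0.361  0.2283] rot [-0.002  0.999  0.038  0.001] F [ 0.8  0.4 -1.5] w 0.0119
```

View pics/w5.png

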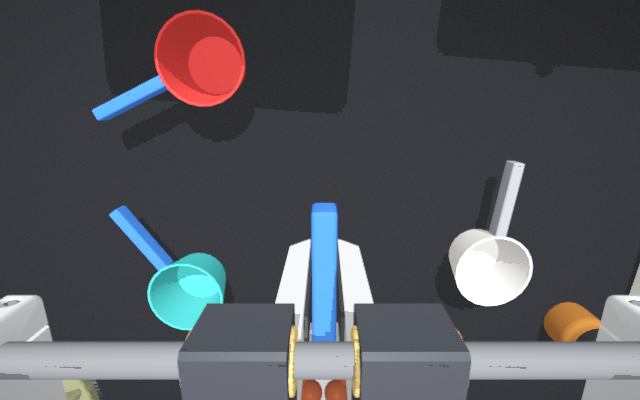

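Request:
servo_tool:
  commands:
    - {"wx": 0,"wy": 0.1,"wz": 0,"dx": 0,"dy": 0,"dz": 0,"claw": 5}
    - {"wx": 0,"wy": 0.1,"wz": 0,"dx": 0,"dy": 0,"dz": 0,"claw": 5}
    - {"wx": 0,"wy": 0.1,"wz": 0,"dx": 0,"dy": 0,"dz": 0,"claw": 5}

```text
time: 5.45
ee_pos: [0.4163, 0.362, 0.2383]
eef_rot: [-0.012, 0.987, 0.035, 0.159]
force: [-0.1, 0.4, -1.7]
width: 0.0117
```

Run:
```python
from h import *
log()
```

```text
t 5.45 q [ 0.741  0.136  1.675 -0.213  1.077  0.747] p [0.4163 0.362  0.2383] rot [-0.012  0.987  0.035  0.159] F [-0.1  0.4 -1.7] w 0.0117
```

Request:
servo_tool:
  commands:
    - {"wx": 0,"wy": -0.1,"wz": 0,"dx": 0,"dy": 0,"dz": 0,"claw": 5}
    - {"wx": 0,"wy": -0.1,"wz": 0,"dx": 0,"dy": 0,"dz": 0,"claw": 5}
    - {"wx": 0,"wy": -0.1,"wz": 0,"dx": 0,"dy": 0,"dz": 0,"claw": 5}
    - {"wx": 0,"wy": -0.1,"wz": 0,"dx": 0,"dy": 0,"dz": 0,"claw": 5}
    - {"wx": 0,"wy": -0.1,"wz": 0,"dx": 0,"dy": 0,"dz": 0,"claw": 5}

```text
time: 5.95
ee_pos: [0.4112, 0.3621, 0.242]
eef_rot: [-0.004, 0.995, 0.041, -0.095]
force: [-0.5, -0.3, -1.2]
width: 0.0117
```

Run:
```python
from h import *
log()
```

```text
t 5.95 q [0.602 0.362 1.365 0.108 1.571 0.512] p [0.4112 0.3621 0.242 ] rot [-0.004  0.995  0.041 -0.095] F [-0.5 -0.3 -1.2] w 0.0117
```

```bash
cat > kin.py <<'E'
import numpy as np, json
from scipy.spatial.transform import Rotation as R
from scipy.optimize import least_squares
def rz(a):return R.from_rotvec([0,0,a]).as_matrix()
def ry(a):return R.from_rotvec([0,a,0]).as_matrix()
def fk(q,P,allp=False):
    a1,lat,d1,a2,e,d4,d6=P
    A=rz(q[0]); p=A@np.array([a1,lat,d1]); s=p
    A=A@ry(q[1]); p=p+A@np.array([0,0,a2]); el=p
    A=A@ry(q[2]); p=p+A@np.array([e,0,d4]); wr=p
    A=A@rz(-q[3])@ry(q[4]); p=p+A@np.array([0,0,d6])
    A=A@rz(-q[5]*S6)@RT
    return (A,p,s,el,wr) if allp else (A,p)
S6=-1; RT=np.eye(3)
def D():
    L=[json.loads(l) for l in open("log.jsonl")]
    return [(np.array(l["joint_positions"]),np.array(l["ee_pos"]),R.from_quat(np.array(l["eef_rot"])[[1,2,3,0]]).as_matrix()) for l in L]
E
python3 - <<'E'
import kin; from kin import *
d=D()
for s4 in (1,-1):
  for s6 in (1,-1):
    def Rw(q): return rz(q[0])@ry(q[1]+q[2])@rz(s4*q[3])@ry(q[4])@rz(s6*q[5])
    Ts=[Rw(q).T@Rm for q,p,Rm in d]; 
    print(s4,s6,[round(np.degrees(R.from_matrix(Ts[0].T@t).magnitude()),2) for t in Ts]); print(R.from_matrix(Ts[0]).as_rotvec().round(3))
E
```

```text
1 1 [np.float64(0.0), np.float64(0.0), np.float64(0.0), np.float64(0.0), np.float64(0.0), np.float64(0.0), np.float64(0.0), np.float64(0.0), np.float64(0.0)]
[-0.     0.     3.142]
1 -1 [np.float64(0.0), np.float64(0.01), np.float64(38.64), np.float64(78.06), np.float64(72.6), np.float64(73.52), np.float64(73.54), np.float64(93.24), np.float64(66.27)]
[-0.     0.     3.008]
-1 1 [np.float64(0.0), np.float64(0.0), np.float64(0.44), np.float64(0.08), np.float64(0.16), np.float64(0.15), np.float64(0.21), np.float64(24.43), np.float64(12.32)]
[ 0.    -0.     3.142]
-1 -1 [np.float64(0.0), np.float64(0.01), np.float64(38.61), np.float64(78.08), np.float64(72.52), np.float64(73.61), np.float64(73.59), np.float64(83.83), np.float64(67.28)]
[-0.    -0.     3.008]
```

```bash
sed -i 's/rz(-q\[3\])/rz(q[3])/; s/rz(-q\[5\]\*S6)@RT/rz(q[5]+np.pi)/' kin.py
cat >> kin.py <<'E'
def fit():
    d=D()
    f=lambda P:np.concatenate([fk(q,P)[1]-p for q,p,_ in d])
    return least_squares(f,[0.03,-.03,.4,.4,.0,.4,.25]),f
LO=np.array([-3.03,-.79,.23,-1.04,0,-2.55]);HI=np.array([3.03,2.21,2.52,4.18,3.07,2.55])
def ik(p,Rm,q0,P):
    def f(q):
        A,x=fk(q,P); return np.concatenate([(x-p)*5,R.from_matrix(Rm.T@A).as_rotvec()])
    r=least_squares(f,np.clip(q0,LO+1e-3,HI-1e-3),bounds=(LO,HI)); return r.x,np.abs(r.fun).max()
E
python3 - <<'E'
from kin import *
r,f=fit(); print(r.x.round(4),np.abs(r.fun).max(),np.linalg.svd(r.jac)[1].round(3)); np.save("P.npy",r.x)
E
```

```text
[0.     0.0366 0.2212 0.4242 0.0409 0.4475 0.2706] 4.317333157644043e-10 [5.938 4.276 3.    0.485 0.349 0.271 0.166]
```

```bash
cat >> kin.py <<'E'
def pour(eta,tau,C,sgn=-1):
    # handle azimuth eta (deg); tool y = -handle; tilt tau about tool y by sgn
    h=np.array([np.cos(np.radians(eta)),np.sin(np.radians(eta)),0]); y=-h; z=np.array([0,0,-1.])
    R0=np.stack([np.cross(y,z),y,z],1); Rm=R0@R.from_rotvec([0,sgn*np.radians(tau),0]).as_matrix()
    G=C+.085*h; return G+Rm[:,2]*.0188,Rm,G
E
python3 - <<'E'
from kin import *
P=np.load("P.npy"); q0=D()[-1][0]; H=np.array([.5617,-.049,0])
for eta in range(-180,180,30):
    h=np.array([np.cos(np.radians(eta)),np.sin(np.radians(eta)),0])
    mu=None
    p,Rm,G=pour(eta,90,H); mu=-Rm[:,2]
    C=H-.022*mu+np.array([0,0,.235])
    qs=[];q=q0;e=0;bad=[]
    best=None
    for seed in range(4):
      q=q0.copy(); q[5]=[q0[5],1.5,-1.5,0][seed]; q[0]=-.1; emax=0
      for t in range(0,111,10):
        p,Rm,G=pour(eta,t,C); q,e=ik(p,Rm,q,P); emax=max(emax,e); 
        if t==0:qa=q
      if best is None or emax<best[0]: best=(emax,qa,q)
    A,x,s,el,wr=fk(best[2],P,True)
    print(eta,"mu",mu.round(2),"err",best[0].round(4),"q0",best[1].round(2),"q",best[2].round(2),"wr",wr.round(3),"el",el.round(2))
E
```

```text
-180 mu [-0.  1.  0.] err 0.4095 q0 [-0.22  0.14  1.69 -0.    1.31 -1.79] q [ 0.28  0.67  1.59 -1.04  2.02 -0.68] wr [0.55  0.198 0.239] el [0.24 0.11 0.55]
-150 mu [-0.5   0.87  0.  ] err 0.737 q0 [-0.64  0.    2.14  0.92  0.73  2.55] q [-0.41 -0.36  2.33  0.89  0.    2.27] wr [ 0.241 -0.065  0.404] el [-0.12  0.09  0.62]
-120 mu [-0.87  0.5   0.  ] err 0.7876 q0 [-0.55  0.19  1.72  0.44  1.12  2.55] q [-0.34 -0.17  2.18  0.75  0.    2.4 ] wr [ 0.309 -0.07   0.412] el [-0.06  0.06  0.64]
-90 mu [-1. -0.  0.] err 0.1925 q0 [-0.37  0.38  1.4   0.14  1.34  2.55] q [-0.47  0.58  2.16  2.7   1.56  0.18] wr [ 0.347 -0.134  0.149] el [ 0.22 -0.07  0.58]
-60 mu [-0.87 -0.5   0.  ] err 0.0 q0 [-0.24  0.48  1.25  0.    1.41  2.38] q [-0.58  0.69  1.88  2.14  1.63  0.5 ] wr [ 0.418 -0.23   0.149] el [ 0.25 -0.12  0.55]
-30 mu [-0.5  -0.87  0.  ] err 0.0 q0 [-0.17  0.52  1.19  0.    1.43  1.93] q [-0.55  0.85  1.54  1.8   1.84  0.79] wr [ 0.528 -0.277  0.149] el [ 0.29 -0.13  0.5 ]
0 mu [-0. -1.  0.] err 0.0 q0 [-0.1   0.52  1.2   0.    1.43  1.47] q [-0.44  1.01  1.19  1.62  2.12  1.03] wr [ 0.647 -0.264  0.149] el [ 0.34 -0.12  0.45]
30 mu [ 0.5  -0.87  0.  ] err 0.0 q0 [-0.04  0.46  1.28  0.    1.4   1.01] q [-0.3   1.16  0.89  1.55  2.45  1.23] wr [ 0.743 -0.192  0.149] el [ 0.38 -0.08  0.39]
60 mu [ 0.87 -0.5   0.  ] err 0.0 q0 [-0.    0.37  1.4   0.    1.37  0.52] q [-0.15  1.23  0.75  1.47  2.79  1.33] wr [ 0.79  -0.083  0.149] el [ 0.4  -0.02  0.36]
90 mu [ 1. -0.  0.] err 0.0 q0 [-0.    0.27  1.53 -0.    1.34 -0.  ] q [-0.    1.18  0.85 -0.01  3.04 -0.01] wr [0.776 0.036 0.149] el [0.39 0.04 0.38]
120 mu [0.87 0.5  0.  ] err 0.0071 q0 [-0.05  0.18  1.64  0.    1.32 -0.57] q [ 0.13  1.05  1.11 -1.04  2.72 -0.86] wr [0.705 0.131 0.15 ] el [0.36 0.09 0.43]
150 mu [0.5  0.87 0.  ] err 0.1691 q0 [-0.13  0.13  1.7   0.    1.31 -1.18] q [ 0.23  0.86  1.41 -1.04  2.35 -0.7 ] wr [0.613 0.181 0.179] el [0.3  0.11 0.5 ]
```

Run:
```python
from kin import *
P=np.load("P.npy"); q0=D()[-1][0]; H=np.array([.5617,-.049,0])
S=np.array([.536,-.211,.142])
for eta in (0,10,20):
    p,Rm,G=pour(eta,90,H); mu=-Rm[:,2]; C=H-.022*mu+np.array([0,0,.25])
    q=q0.copy();q[0]=-.1;q[5]=1.3
    for t in (0,20,40,60,80,90,100):
        p,Rm,G=pour(eta,t,C); q,e=ik(p,Rm,q,P)
        A,x,s,el,wr=fk(q,P,True); L=np.linspace(0,1,200)[:,None]; F=el+L*(wr-el)
        dS=np.linalg.norm(F-S,axis=1).min(); hr=H+np.array([0,0,.155])
        k=np.hypot(*(F[:,:2]-H[:2]).T)<.07
        print(eta,t,"tcp",p.round(3),"e",round(e,4),"q",q.round(2),"wr",wr.round(3),"d screw",dS.round(3),"min z over hopper",F[k,2].min().round(3) if k.any() else None, "minz>mill",F[(F[:,0]>.45),2].min().round(3))
```

```text
0 0 tcp [ 0.647 -0.027  0.231] e 0.0 q [-0.1   0.51  1.17  0.    1.46  1.47] wr [ 0.647 -0.027  0.502] d screw 0.419 min z over hopper 0.506 minz>mill 0.502
0 20 tcp [ 0.647 -0.021  0.232] e 0.0 q [-0.23  0.54  1.16  0.34  1.53  1.31] wr [ 0.647 -0.113  0.487] d screw 0.375 min z over hopper 0.497 minz>mill 0.487
0 40 tcp [ 0.647 -0.015  0.236] e 0.0 q [-0.34  0.61  1.16  0.65  1.63  1.19] wr [ 0.647 -0.189  0.443] d screw 0.321 min z over hopper None minz>mill 0.443
0 60 tcp [ 0.647 -0.011  0.241] e 0.0 q [-0.42  0.7   1.16  0.94  1.76  1.1 ] wr [ 0.647 -0.245  0.376] d screw 0.26 min z over hopper None minz>mill 0.376
0 80 tcp [ 0.647 -0.008  0.247] e 0.0 q [-0.45  0.82  1.17  1.21  1.9   1.05] wr [ 0.647 -0.275  0.294] d screw 0.195 min z over hopper None minz>mill 0.294
0 90 tcp [ 0.647 -0.008  0.25 ] e 0.0 q [-0.46  0.87  1.18  1.35  1.97  1.04] wr [ 0.647 -0.279  0.25 ] d screw 0.161 min z over hopper None minz>mill 0.25
0 100 tcp [ 0.647 -0.008  0.253] e 0.0 q [-0.45  0.93  1.18  1.48  2.05  1.04] wr [ 0.647 -0.275  0.206] d screw 0.128 min z over hopper None minz>mill 0.206
1
[... 1474 characters left out ...]
 wr [ 0.689 -0.151  0.443] d screw 0.338 min z over hopper 0.474 minz>mill 0.443
20 60 tcp [0.628 0.016 0.241] e 0.0 q [-0.33  0.81  0.97  0.84  2.01  0.99] wr [ 0.709 -0.204  0.376] d screw 0.279 min z over hopper None minz>mill 0.376
20 80 tcp [0.628 0.018 0.247] e 0.0 q [-0.36  0.94  0.95  1.12  2.16  1.05] wr [ 0.719 -0.232  0.294] d screw 0.215 min z over hopper None minz>mill 0.294
20 90 tcp [0.628 0.018 0.25 ] e 0.0 q [-0.36  0.99  0.95  1.26  2.23  1.09] wr [ 0.72  -0.236  0.25 ] d screw 0.183 min z over hopper None minz>mill 0.25
20 100 tcp [0.628 0.018 0.253] e 0.0 q [-0.36  1.05  0.96  1.42  2.28  1.14] wr [ 0.719 -0.232  0.206] d screw 0.153 min z over hopper None minz>mill 0.206
```

Run:
```python
from h import *; from kin import pour
d=np.load("top0.npz");W=cloud(d["z"],d["K"],d["E"])
m=(W[...,2]>.03)&(W[...,1]<.1)&(W[...,1]>-.4)&(W[...,0]>.68); print("behind mill minx",np.nanpercentile(W[m][:,0],2))
o,T=pose(); H=np.array([.5617,-.049,0]); p,Rm,G=pour(10,90,H); C=H+.022*Rm[:,2]+[0,0,.25]
p,Rm,G=pour(10,0,C)
rows(T,p,Rm,n=20)
```

```text
behind mill minx 0.8077152566455456
n 20 w [0.0063 0.0083 0.0737] d [22.21  9.34 -1.57]
```

Request:
servo_tool:
  commands:
    - {"wx": 0.006,"wy": 0.008,"wz": 0.074,"dx": 12,"dy": 5,"dz": -1.6,"claw": 5}
    - {"wx": 0.006,"wy": 0.008,"wz": 0.074,"dx": 22,"dy": 9.5,"dz": -1.6,"claw": 5}
    - {"wx": 0.006,"wy": 0.008,"wz": 0.074,"dx": 22,"dy": 9.5,"dz": -1.6,"claw": 5}
    - {"wx": 0.006,"wy": 0.008,"wz": 0.074,"dx": 22,"dy": 9.5,"dz": -1.6,"claw": 5}
    - {"wx": 0.006,"wy": 0.008,"wz": 0.074,"dx": 22,"dy": 9.5,"dz": -1.6,"claw": 5}
    - {"wx": 0.006,"wy": 0.008,"wz": 0.074,"dx": 22,"dy": 9.5,"dz": -1.6,"claw": 5}
    - {"wx": 0.006,"wy": 0.008,"wz": 0.074,"dx": 22,"dy": 9.5,"dz": -1.6,"claw": 5}
    - {"wx": 0.006,"wy": 0.008,"wz": 0.074,"dx": 22,"dy": 9.5,"dz": -1.6,"claw": 5}
    - {"wx": 0.006,"wy": 0.008,"wz": 0.074,"dx": 22,"dy": 9.5,"dz": -1.6,"claw": 5}
    - {"wx": 0.006,"wy": 0.008,"wz": 0.074,"dx": 22,"dy": 9.5,"dz": -1.6,"claw": 5}
    - {"wx": 0.006,"wy": 0.008,"wz": 0.074,"dx": 22,"dy": 9.5,"dz": -1.6,"claw": 5}
    - {"wx": 0.006,"wy": 0.008,"wz": 0.074,"dx": 22,"dy": 9.5,"dz": -1.6,"claw": 5}

```text
time: 7.15
ee_pos: [0.6108, 0.1701, 0.2301]
eef_rot: [0.0, 0.912, -0.409, -0.042]
force: [0.2, -0.2, -1.6]
width: 0.0117
```

Run:
```python
from h import *; from kin import pour
log()
o,T=pose(); H=np.array([.5617,-.049,0]); p,Rm,G=pour(10,90,H); C=H+.022*Rm[:,2]+[0,0,.25]
p,Rm,G=pour(10,0,C)
rows(T,p,Rm,n=9)
```

```text
t 7.15 q [0.194 0.518 1.163 0.048 1.529 1.033] p [0.6108 0.1701 0.2301] rot [ 0.     0.912 -0.409 -0.042] F [ 0.2 -0.2 -1.6] w 0.0117
n 9 w [0.006  0.0071 0.0614] d [19.81  6.46 -0.78]
```

Request:
servo_tool:
  commands:
    - {"wx": 0.006,"wy": 0.007,"wz": 0.061,"dx": 20,"dy": 6.5,"dz": -0.8,"claw": 5}
    - {"wx": 0.006,"wy": 0.007,"wz": 0.061,"dx": 20,"dy": 6.5,"dz": -0.8,"claw": 5}
    - {"wx": 0.006,"wy": 0.007,"wz": 0.061,"dx": 20,"dy": 6.5,"dz": -0.8,"claw": 5}
    - {"wx": 0.006,"wy": 0.007,"wz": 0.061,"dx": 20,"dy": 6.5,"dz": -0.8,"claw": 5}
    - {"wx": 0.006,"wy": 0.007,"wz": 0.061,"dx": 20,"dy": 6.5,"dz": -0.8,"claw": 5}
    - {"wx": 0.006,"wy": 0.007,"wz": 0.061,"dx": 20,"dy": 6.5,"dz": -0.8,"claw": 5}
    - {"wx": 0.006,"wy": 0.007,"wz": 0.061,"dx": 20,"dy": 6.5,"dz": -0.8,"claw": 5}
    - {"wx": 0.006,"wy": 0.007,"wz": 0.061,"dx": 20,"dy": 6.5,"dz": -0.8,"claw": 5}
    - {"wx": 0.006,"wy": 0.007,"wz": 0.061,"dx": 12,"dy": 4,"dz": -0.8,"claw": 5}
    - {"wx": 0,"wy": 0,"wz": 0,"dx": 0,"dy": 0,"dz": 0,"claw": 5}

```text
time: 8.15
ee_pos: [0.6413, -0.0167, 0.2356]
eef_rot: [-0.001, 0.758, -0.652, 0.002]
force: [-1.1, 1.0, -1.6]
width: 0.0115
```

Run:
```python
from h import *; from kin import pour
log()
o,T=pose(); H=np.array([.5617,-.049,0]); p,Rm,G=pour(10,90,H); C=H+.022*Rm[:,2]+[0,0,.25]
p,Rm,G=pour(10,55,C)
T1=rows(T,p,Rm,n=12)
p,Rm,G=pour(10,100,C)
rows(T1,p,Rm,n=12)
grab("side","s1.png")
```

```text
t 8.15 q [-8.300e-02  4.880e-01  1.193e+00 -1.000e-03  1.456e+00  1.339e+00] p [ 0.6413 -0.0167  0.2356] rot [-0.001  0.758 -0.652  0.002] F [-1.1  1.  -1.6] w 0.0115
n 12 w [-0.0014 -0.0802 -0.0017] d [-1.66 -0.06  0.43]
n 12 w [ 0.     -0.0654  0.    ] d [-1.23  0.   -0.04]
```

View pics/s1.png

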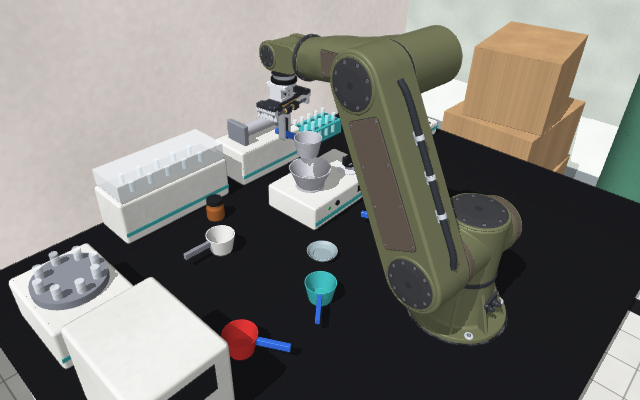

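The side view shows the cup (305,145) above the hopper (308,175). I'll tilt it to 55° first.

Request:
servo_tool:
  commands:
    - {"wx": -0.001,"wy": -0.04,"wz": -0.002,"dx": -0.8,"dy": 0,"dz": 0.4,"claw": 5}
    - {"wx": -0.001,"wy": -0.08,"wz": -0.002,"dx": -1.6,"dy": 0,"dz": 0.4,"claw": 5}
    - {"wx": -0.001,"wy": -0.08,"wz": -0.002,"dx": -1.6,"dy": 0,"dz": 0.4,"claw": 5}
    - {"wx": -0.001,"wy": -0.08,"wz": -0.002,"dx": -1.6,"dy": 0,"dz": 0.4,"claw": 5}
    - {"wx": -0.001,"wy": -0.08,"wz": -0.002,"dx": -1.6,"dy": 0,"dz": 0.4,"claw": 5}
    - {"wx": -0.001,"wy": -0.08,"wz": -0.002,"dx": -1.6,"dy": 0,"dz": 0.4,"claw": 5}
    - {"wx": -0.001,"wy": -0.08,"wz": -0.002,"dx": -1.6,"dy": 0,"dz": 0.4,"claw": 5}
    - {"wx": -0.001,"wy": -0.08,"wz": -0.002,"dx": -1.6,"dy": 0,"dz": 0.4,"claw": 5}
    - {"wx": -0.001,"wy": -0.08,"wz": -0.002,"dx": -1.6,"dy": 0,"dz": 0.4,"claw": 5}
    - {"wx": -0.001,"wy": -0.08,"wz": -0.002,"dx": -1.6,"dy": 0,"dz": 0.4,"claw": 5}
    - {"wx": -0.001,"wy": -0.08,"wz": -0.002,"dx": -1.6,"dy": 0,"dz": 0.4,"claw": 5}
    - {"wx": -0.001,"wy": -0.08,"wz": -0.002,"dx": -1.6,"dy": 0,"dz": 0.4,"claw": 5}

```text
time: 9.4
ee_pos: [0.6389, 0.0149, 0.2442]
eef_rot: [-0.295, 0.695, -0.553, -0.352]
force: [0.6, -0.2, -1.4]
width: 0.0116
```

Run:
```python
from h import *; from kin import pour
log()
o,T=pose(); H=np.array([.5617,-.049,0]); p,Rm,G=pour(10,90,H); C=H+.022*Rm[:,2]+[0,0,.25]
print("tilt",np.degrees(np.arccos(-T[2,2])))
p,Rm,G=pour(10,100,C)
rows(T,p,Rm,n=13)
grab("side","s2.png")
```

```text
t 9.4 q [-0.338  0.73   1.058  0.818  1.859  1.037] p [0.6389 0.0149 0.2442] rot [-0.295  0.695 -0.553 -0.352] F [ 0.6 -0.2 -1.4] w 0.0116
tilt 54.66070366690752
n 13 w [ 0.0029 -0.0608  0.0024] d [-0.52  0.16 -0.87]
```

View pics/s2.png

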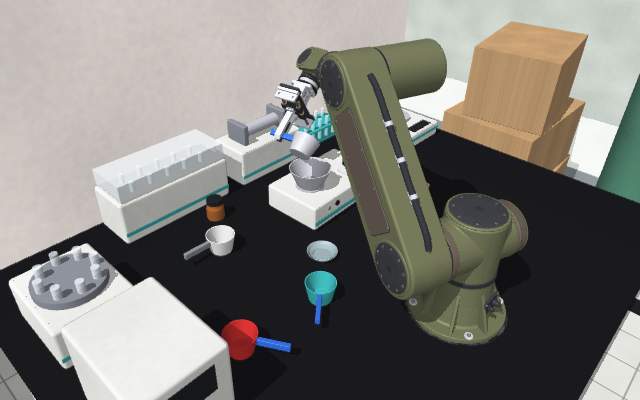

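At 55° the cup's mouth sits over the hopper at (305,145). I'll continue slowly to 100°.

Request:
servo_tool:
  commands:
    - {"wx": 0.003,"wy": -0.061,"wz": 0.002,"dx": -0.5,"dy": 0.2,"dz": -0.9,"claw": 5}
    - {"wx": 0.003,"wy": -0.061,"wz": 0.002,"dx": -0.5,"dy": 0.2,"dz": -0.9,"claw": 5}
    - {"wx": 0.003,"wy": -0.061,"wz": 0.002,"dx": -0.5,"dy": 0.2,"dz": -0.9,"claw": 5}
    - {"wx": 0.003,"wy": -0.061,"wz": 0.002,"dx": -0.5,"dy": 0.2,"dz": -0.9,"claw": 5}
    - {"wx": 0.003,"wy": -0.061,"wz": 0.002,"dx": -0.5,"dy": 0.2,"dz": -0.9,"claw": 5}
    - {"wx": 0.003,"wy": -0.061,"wz": 0.002,"dx": -0.5,"dy": 0.2,"dz": -0.9,"claw": 5}
    - {"wx": 0.003,"wy": -0.061,"wz": 0.002,"dx": -0.5,"dy": 0.2,"dz": -0.9,"claw": 5}
    - {"wx": 0.003,"wy": -0.061,"wz": 0.002,"dx": -0.5,"dy": 0.2,"dz": -0.9,"claw": 5}
    - {"wx": 0.003,"wy": -0.061,"wz": 0.002,"dx": -0.5,"dy": 0.2,"dz": -0.9,"claw": 5}
    - {"wx": 0.003,"wy": -0.061,"wz": 0.002,"dx": -0.5,"dy": 0.2,"dz": -0.9,"claw": 5}
    - {"wx": 0.003,"wy": -0.061,"wz": 0.002,"dx": -0.5,"dy": 0.2,"dz": -0.9,"claw": 5}
    - {"wx": 0.003,"wy": -0.061,"wz": 0.002,"dx": -0.5,"dy": 0.2,"dz": -0.9,"claw": 5}
    - {"wx": 0.003,"wy": -0.061,"wz": 0.002,"dx": -0.5,"dy": 0.2,"dz": -0.9,"claw": 5}
    - {"wx": 0,"wy": 0,"wz": 0,"dx": 0,"dy": 0,"dz": 0,"claw": 5}
    - {"wx": 0,"wy": 0,"wz": 0,"dx": 0,"dy": 0,"dz": 0,"claw": 5}
    - {"wx": 0,"wy": 0,"wz": 0,"dx": 0,"dy": 0,"dz": 0,"claw": 5}
    - {"wx": 0,"wy": 0,"wz": 0,"dx": 0,"dy": 0,"dz": 0,"claw": 5}
    - {"wx": 0,"wy": 0,"wz": 0,"dx": 0,"dy": 0,"dz": 0,"claw": 5}

```text
time: 11.25
ee_pos: [0.6385, 0.0179, 0.2539]
eef_rot: [0.492, -0.501, 0.399, 0.59]
force: [-0.3, -0.4, -0.7]
width: 0.0113
```

Run:
```python
from h import *
log()
o,T=pose(); print("tilt",np.degrees(np.arccos(-T[2,2])))
grab("side","s3.png");grab("wrist","w6.png");grab("top","t3.png")
a=[cv2.imread("pics/"+f) for f in("s3.png","w6.png","t3.png")]
b=np.vstack([np.hstack([cv2.resize(a[0][100:220,220:420],(400,240)),cv2.resize(a[2][120:260,250:430],(400,311))[:240]]),np.hstack([cv2.resize(a[1],(400,250))]*1+[cv2.resize(a[2],(400,250))])]);cv2.imwrite("pics/c3.png",b)
```

```text
t 11.25 q [-0.387  0.998  1.06   1.452  2.175  1.079] p [0.6385 0.0179 0.2539] rot [ 0.492 -0.501  0.399  0.59 ] F [-0.3 -0.4 -0.7] w 0.0113
tilt 100.39192543694132
```

View pics/c3.png

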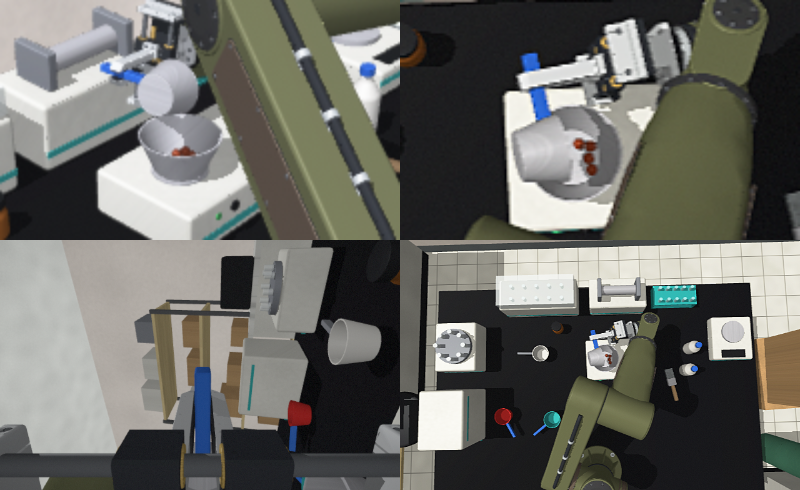

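The pellets lie in the hopper: five are visible at about (585,155) in the inset, and the cup looks empty. I'll tilt the cup back upright.

Run:
```python
from h import *; from kin import pour
o,T=pose(); H=np.array([.5617,-.049,0]); p,Rm,G=pour(10,90,H); C=H+.022*Rm[:,2]+[0,0,.25]
p,Rm,G=pour(10,0,C); rows(T,p,Rm,n=14)
```

```text
n 14 w [0.0004 0.1252 0.0026] d [ 2.94  0.21 -0.92]
```

Request:
servo_tool:
  commands:
    - {"wx": 0,"wy": 0.125,"wz": 0.003,"dx": 3,"dy": 0.2,"dz": -1,"claw": 5}
    - {"wx": 0,"wy": 0.125,"wz": 0.003,"dx": 3,"dy": 0.2,"dz": -1,"claw": 5}
    - {"wx": 0,"wy": 0.125,"wz": 0.003,"dx": 3,"dy": 0.2,"dz": -1,"claw": 5}
    - {"wx": 0,"wy": 0.125,"wz": 0.003,"dx": 3,"dy": 0.2,"dz": -1,"claw": 5}
    - {"wx": 0,"wy": 0.125,"wz": 0.003,"dx": 3,"dy": 0.2,"dz": -1,"claw": 5}
    - {"wx": 0,"wy": 0.125,"wz": 0.003,"dx": 3,"dy": 0.2,"dz": -1,"claw": 5}
    - {"wx": 0,"wy": 0.125,"wz": 0.003,"dx": 3,"dy": 0.2,"dz": -1,"claw": 5}
    - {"wx": 0,"wy": 0.125,"wz": 0.003,"dx": 3,"dy": 0.2,"dz": -1,"claw": 5}
    - {"wx": 0,"wy": 0.125,"wz": 0.003,"dx": 3,"dy": 0.2,"dz": -1,"claw": 5}
    - {"wx": 0,"wy": 0.125,"wz": 0.003,"dx": 3,"dy": 0.2,"dz": -1,"claw": 5}
    - {"wx": 0,"wy": 0.125,"wz": 0.003,"dx": 3,"dy": 0.2,"dz": -1,"claw": 5}
    - {"wx": 0,"wy": 0.125,"wz": 0.003,"dx": 3,"dy": 0.2,"dz": -1,"claw": 5}
    - {"wx": 0,"wy": 0.125,"wz": 0.003,"dx": 3,"dy": 0.2,"dz": -1,"claw": 5}
    - {"wx": 0,"wy": 0.125,"wz": 0.003,"dx": 3,"dy": 0.2,"dz": -1,"claw": 5}

```text
time: 12.8
ee_pos: [0.6428, -0.0214, 0.2321]
eef_rot: [0.022, 0.764, -0.645, 0.025]
force: [-0.3, -0.1, -0.6]
width: 0.012
```

Run:
```python
from h import *
log()
o,T=pose(); print("tilt",np.degrees(np.arccos(-T[2,2])))
rows(T,[.4159,.3636,.12],down([.077,-.997]),n=14)
grab("top","t4.png");a=cv2.imread("pics/t4.png");cv2.imwrite("pics/t4z.png",cv2.resize(a[130:260,230:430],(800,520)))
```

```text
t 12.8 q [-0.063  0.49   1.199 -0.065  1.44   1.348] p [ 0.6428 -0.0214  0.2321] rot [ 0.022  0.764 -0.645  0.025] F [-0.3 -0.1 -0.6] w 0.012
tilt 3.7928952764873953
n 14 w [ 0.0036 -0.0037 -0.1057] d [-33.48 -11.25   6.73]
```

View pics/t4z.png

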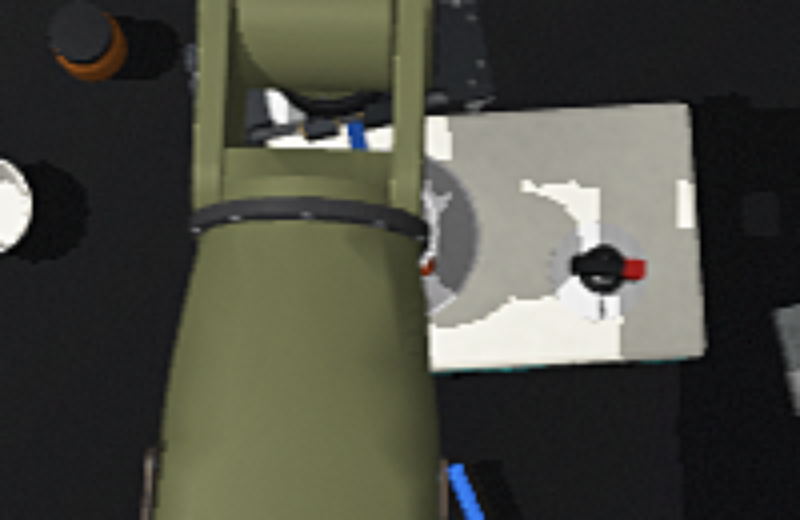

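Request:
servo_tool:
  commands:
    - {"wx": 0.004,"wy": -0.004,"wz": -0.106,"dx": -33.5,"dy": -11,"dz": 4,"claw": 5}
    - {"wx": 0.004,"wy": -0.004,"wz": -0.106,"dx": -33.5,"dy": -11,"dz": 4,"claw": 5}
    - {"wx": 0.004,"wy": -0.004,"wz": -0.106,"dx": -33.5,"dy": -11,"dz": 4,"claw": 5}
    - {"wx": 0.004,"wy": -0.004,"wz": -0.106,"dx": -33.5,"dy": -11,"dz": 7,"claw": 5}
    - {"wx": 0.004,"wy": -0.004,"wz": -0.106,"dx": -33.5,"dy": -11,"dz": 7,"claw": 5}
    - {"wx": 0.004,"wy": -0.004,"wz": -0.106,"dx": -33.5,"dy": -11,"dz": 7,"claw": 5}
    - {"wx": 0.004,"wy": -0.004,"wz": -0.106,"dx": -33.5,"dy": -11,"dz": 7,"claw": 5}
    - {"wx": 0.004,"wy": -0.004,"wz": -0.106,"dx": -33.5,"dy": -11,"dz": 7,"claw": 5}
    - {"wx": 0.004,"wy": -0.004,"wz": -0.106,"dx": -33.5,"dy": -11,"dz": 7,"claw": 5}
    - {"wx": 0.004,"wy": -0.004,"wz": -0.106,"dx": -33.5,"dy": -11,"dz": 7,"claw": 5}
    - {"wx": 0.004,"wy": -0.004,"wz": -0.106,"dx": -33.5,"dy": -11,"dz": 7,"claw": 5}
    - {"wx": 0.004,"wy": -0.004,"wz": -0.106,"dx": -33.5,"dy": -11,"dz": 7,"claw": 5}
    - {"wx": 0.004,"wy": -0.004,"wz": -0.106,"dx": -33.5,"dy": -11,"dz": 7,"claw": 5}
    - {"wx": 0,"wy": 0,"wz": 0,"dx": 0,"dy": 0,"dz": 0,"claw": 5}

```text
time: 14.25
ee_pos: [0.4274, 0.3581, 0.1285]
eef_rot: [-0.006, 1.0, 0.016, -0.006]
force: [0.7, -0.3, -1.2]
width: 0.0112
```

Run:
```python
from h import *
log()
o,T=pose()
rows(T,[.4159,.3636,.035],down([.077,-.997]),n=7)
im,z,K,E=grab("top","t5.png");a=cv2.imread("pics/t5.png");cv2.imwrite("pics/t5z.png",cv2.resize(a[140:265,180:420],(800,416),interpolation=cv2.INTER_CUBIC))
```

```text
t 14.25 q [0.624 0.391 1.586 0.018 1.167 0.585] p [0.4274 0.3581 0.1285] rot [-0.006  1.     0.016 -0.006] F [ 0.7 -0.3 -1.2] w 0.0112
n 7 w [-0.0019  0.0015 -0.0066] d [-1.52 -0.77 13.37]
```

View pics/t5z.png

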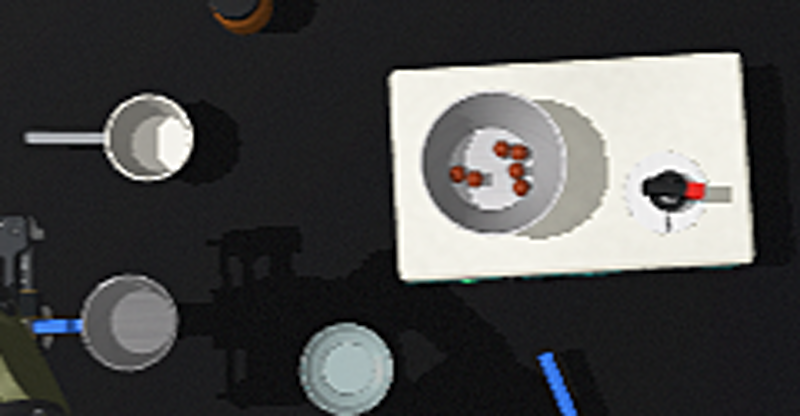

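All six pellets are in the hopper at (457–523, 148–188) and the cup is empty. I'll lower it back where it stood.

Request:
servo_tool:
  commands:
    - {"wx": -0.002,"wy": 0.0015,"wz": -0.007,"dx": -1.5,"dy": -0.8,"dz": 13.4,"claw": 5}
    - {"wx": -0.002,"wy": 0.0015,"wz": -0.007,"dx": -1.5,"dy": -0.8,"dz": 13.4,"claw": 5}
    - {"wx": -0.002,"wy": 0.0015,"wz": -0.007,"dx": -1.5,"dy": -0.8,"dz": 13.4,"claw": 5}
    - {"wx": -0.002,"wy": 0.0015,"wz": -0.007,"dx": -1.5,"dy": -0.8,"dz": 13.4,"claw": 5}
    - {"wx": -0.002,"wy": 0.0015,"wz": -0.007,"dx": -1.5,"dy": -0.8,"dz": 13.4,"claw": 5}
    - {"wx": -0.002,"wy": 0.0015,"wz": -0.007,"dx": -1.5,"dy": -0.8,"dz": 13.4,"claw": 5}
    - {"wx": -0.002,"wy": 0.0015,"wz": -0.007,"dx": -1.5,"dy": -0.8,"dz": 11,"claw": 5}
    - {"wx": 0,"wy": 0,"wz": 0,"dx": 0,"dy": 0,"dz": 0,"claw": 5}

```text
time: 15.1
ee_pos: [0.4211, 0.3597, 0.0271]
eef_rot: [0.001, 0.999, 0.033, -0.001]
force: [-0.1, -0.8, -1.3]
width: 0.0118
```

Run:
```python
from h import *
log()
o,T=pose()
rows(T,[.4159,.3636,.0215],down([.077,-.997]),n=4)
im,z,K,E=grab("side","s6.png");a=cv2.imread("pics/s6.png");cv2.imwrite("pics/s6z.png",cv2.resize(a[190:320,170:370],(800,520),interpolation=cv2.INTER_CUBIC))
im,z,K,E=grab("top");W=cloud(z,K,E)
u,v=np.meshgrid(np.arange(640),np.arange(400));m=(u>200)&(u<250)&(v>215)&(v<262)&(W[...,2]>.05)&(W[...,2]<.1)
p=W[m];A=np.c_[p[:,:2]-p[:,:2].mean(0),np.ones(len(p))];print(len(p),np.linalg.lstsq(A,p[:,2],rcond=None)[0],p.min(0),p.max(0))
```

```text
t 15.1 q [ 6.410e-01  5.210e-01  1.663e+00 -1.000e-03  9.600e-01  5.750e-01] p [0.4211 0.3597 0.0271] rot [ 0.001  0.999  0.033 -0.001] F [-0.1 -0.8 -1.3] w 0.0118
n 4 w [ 0.0005  0.0006 -0.0028] d [-1.24 -1.05  1.41]
175 [-0.00491121 -0.0391858   0.05778156] [0.38644728 0.23303256 0.05003032] [0.46539517 0.35361053 0.06791206]
```

View pics/s6z.png

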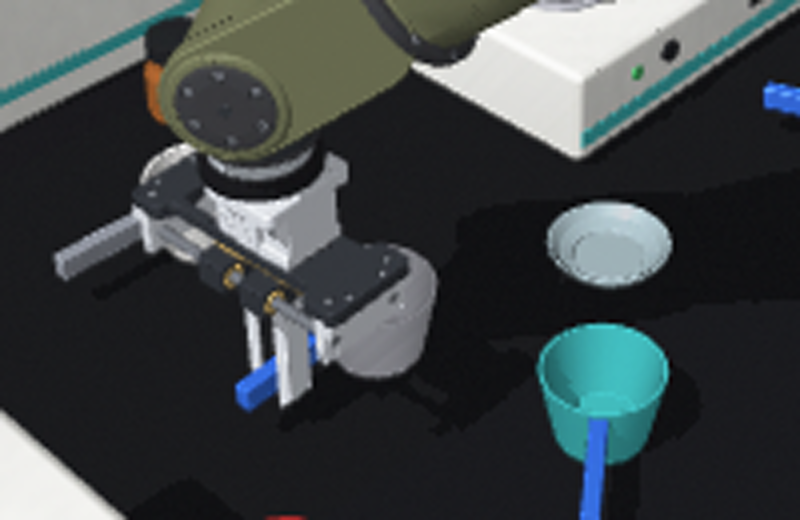

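Request:
servo_tool:
  commands:
    - {"wx": 0,"wy": 0.001,"wz": -0.003,"dx": -2,"dy": -1.5,"dz": 0,"claw": 5}
    - {"wx": 0,"wy": 0.001,"wz": -0.003,"dx": -2,"dy": -1.5,"dz": 1.4,"claw": 5}
    - {"wx": 0,"wy": 0,"wz": 0,"dx": 0,"dy": 0,"dz": 1.4,"claw": 5}
    - {"wx": 0,"wy": 0,"wz": 0,"dx": 0,"dy": 0,"dz": 1.4,"claw": 5}
    - {"wx": 0,"wy": 0,"wz": 0,"dx": 0,"dy": 0,"dz": 1.2,"claw": 5}
    - {"wx": 0,"wy": 0,"wz": 0,"dx": 0,"dy": 0,"dz": 0,"claw": 5}

```text
time: 15.8
ee_pos: [0.4186, 0.364, 0.0253]
eef_rot: [-0.001, 0.999, 0.036, 0.003]
force: [-0.2, 0.5, -1.3]
width: 0.0115
```

Request:
servo_tool:
  commands:
    - {"wx": 0,"wy": 0,"wz": 0,"dx": 0,"dy": 0,"dz": 2.5,"claw": 5}
    - {"wx": 0,"wy": 0,"wz": 0,"dx": 0,"dy": 0,"dz": 2.5,"claw": 5}
    - {"wx": 0,"wy": 0,"wz": 0,"dx": 0,"dy": 0,"dz": 1,"claw": 5}

```text
time: 16.1
ee_pos: [0.4192, 0.3651, 0.0203]
eef_rot: [-0.002, 0.999, 0.036, 0.004]
force: [-3.7, 0.9, 7.3]
width: 0.0115
```

Request:
servo_tool:
  commands:
    - {"wx": 0,"wy": 0,"wz": 0,"dx": 0,"dy": 0,"dz": -0.5,"claw": 5}
    - {"wx": 0,"wy": 0,"wz": 0,"dx": 0,"dy": 0,"dz": 0,"claw": 14}
    - {"wx": 0,"wy": 0,"wz": 0,"dx": 0,"dy": 0,"dz": 0,"claw": 30}
    - {"wx": 0,"wy": 0,"wz": 0,"dx": 0,"dy": 0,"dz": 0,"claw": 45}
    - {"wx": 0,"wy": 0,"wz": 0,"dx": 0,"dy": 0,"dz": 0,"claw": 45}

```text
time: 16.6
ee_pos: [0.4193, 0.365, 0.0206]
eef_rot: [-0.002, 0.999, 0.036, 0.004]
force: [0.2, 0.1, -0.7]
width: 0.0344
```

Request:
servo_tool:
  commands:
    - {"wx": 0,"wy": 0,"wz": 0,"dx": 0,"dy": 0,"dz": -20,"claw": 45}
    - {"wx": 0,"wy": 0,"wz": 0,"dx": 0,"dy": 0,"dz": -40,"claw": 45}
    - {"wx": 0,"wy": 0,"wz": 0,"dx": 0,"dy": 0,"dz": -45,"claw": 45}
    - {"wx": 0,"wy": 0,"wz": 0,"dx": 0,"dy": 0,"dz": -45,"claw": 45}
    - {"wx": 0,"wy": 0,"wz": 0,"dx": 0,"dy": 0,"dz": -45,"claw": 45}

```text
time: 17.1
ee_pos: [0.4157, 0.3623, 0.2154]
eef_rot: [0.002, 0.999, 0.036, -0.002]
force: [0.9, 0.5, 1.0]
width: 0.0451
```

Run:
```python
from h import *
log()
o,T=pose()
grab("wrist","w7.png")
# screw fine measure from w2 and mill yaw, above screw
d=np.load("w2.npz");im,K,E=d["im"],d["K"],d["E"];hsv=cv2.cvtColor(im,cv2.COLOR_RGB2HSV)
red=((hsv[...,0]<8)|(hsv[...,0]>172))&(hsv[...,1]>150);red[:300]=0
vs,us=np.nonzero(red);print("red",ray(us.mean(),vs.mean(),K,E,.138))
rows(T,[.50,-.15,.27],down([-1,0]))
```

```text
t 17.1 q [ 6.510e-01  2.990e-01  1.499e+00 -1.000e-03  1.349e+00  5.800e-01] p [0.4157 0.3623 0.2154] rot [ 0.002  0.999  0.036 -0.002] F [0.9 0.5 1. ] w 0.0451
red [ 0.53637207 -0.22848877  0.138     ]Traceback (most recent call last):
  File "<stdin>", line 9, in <module>
  File "h.py", line 32, in down
    y=np.array([yx[0],yx[1],0]);y/=np.linalg.norm(y);z=np.array([0,0,-1.]);return np.stack([np.cross(y,z),y,z],1)
                                ^^^^^^^^^^^^^^^^^^^^
numpy._core._exceptions._UFuncOutputCastingError: Cannot cast ufunc 'divide' output from dtype('float64') to dtype('int64') with casting rule 'same_kind'
```

View pics/w7.png

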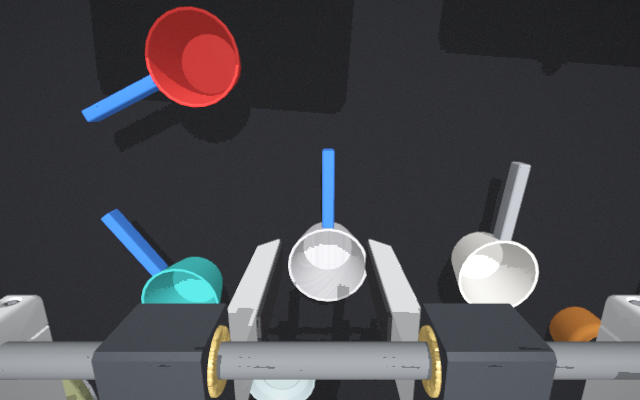

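The steel cup stands upright and empty at (327,260). Next I'll move above the screw.

```bash
sed -i 's/y=np.array(\[yx\[0\],yx\[1\],0\])/y=np.array([yx[0],yx[1],0.])/' h.py
python3 - <<'E'
from h import *
o,T=pose()
rows(T,[.536,-.209,.25],down([np.cos(np.radians(-98)),np.sin(np.radians(-98))]),n=14)
E
```

```text
n 14 w [-0.0002 -0.0003  0.0151] d [ 9.57 40.74 -1.91]
```

Request:
servo_tool:
  commands:
    - {"wx": 0,"wy": 0,"wz": 0.015,"dx": 9.6,"dy": 40,"dz": -5,"claw": 60}
    - {"wx": 0,"wy": 0,"wz": 0.015,"dx": 9.6,"dy": 40,"dz": -5,"claw": 60}
    - {"wx": 0,"wy": 0,"wz": 0.015,"dx": 9.6,"dy": 40,"dz": -5,"claw": 60}
    - {"wx": 0,"wy": 0,"wz": 0.015,"dx": 9.6,"dy": 40,"dz": -5,"claw": 60}
    - {"wx": 0,"wy": 0,"wz": 0.015,"dx": 9.6,"dy": 40,"dz": -5,"claw": 60}
    - {"wx": 0,"wy": 0,"wz": 0.015,"dx": 9.6,"dy": 40,"dz": 0,"claw": 60}
    - {"wx": 0,"wy": 0,"wz": 0.015,"dx": 9.6,"dy": 40,"dz": 0,"claw": 60}
    - {"wx": 0,"wy": 0,"wz": 0.015,"dx": 9.6,"dy": 40,"dz": 0,"claw": 60}
    - {"wx": 0,"wy": 0,"wz": 0.015,"dx": 9.6,"dy": 40,"dz": 0,"claw": 60}
    - {"wx": 0,"wy": 0,"wz": 0.015,"dx": 9.6,"dy": 40,"dz": 0,"claw": 60}
    - {"wx": 0,"wy": 0,"wz": 0.015,"dx": 9.6,"dy": 40,"dz": 0,"claw": 60}
    - {"wx": 0,"wy": 0,"wz": 0.015,"dx": 9.6,"dy": 40,"dz": 0,"claw": 60}
    - {"wx": 0,"wy": 0,"wz": 0.015,"dx": 9.6,"dy": 40,"dz": 0,"claw": 60}
    - {"wx": 0,"wy": 0,"wz": 0,"dx": 0,"dy": 0,"dz": 0,"claw": 60}

```text
time: 18.55
ee_pos: [0.535, -0.1782, 0.2481]
eef_rot: [-0.003, 0.998, -0.064, 0.006]
force: [-0.2, -0.0, 0.2]
width: 0.0599
```

Run:
```python
from h import *
log()
im,z,K,E=grab("wrist","w8.png"); np.savez("w8.npz",im=im,z=z,K=K,E=E)
```

```text
t 18.55 q [-0.391  0.296  1.427  0.01   1.409 -0.264] p [ 0.535  -0.1782  0.2481] rot [-0.003  0.998 -0.064  0.006] F [-0.2 -0.   0.2] w 0.0599
```

View pics/w8.png

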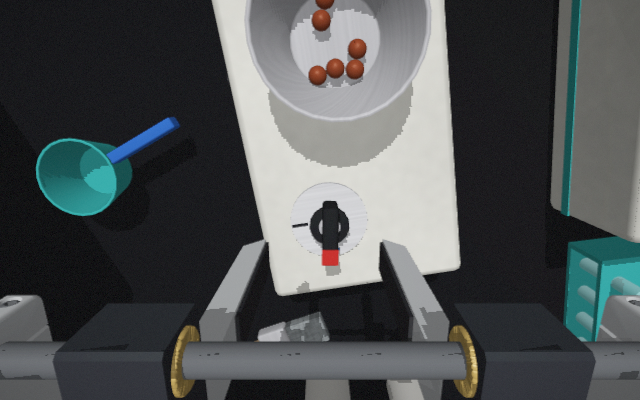

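The wrist view shows the bar upright in the image, black from (330,202) and red at (330,258). The black dial line is at (300,225), and all six pellets are visible in the hopper.

```bash
cat > scr.py <<'E'
from h import *
def meas(im,K,E,roi=(285,180,385,280)):
    x0,y0,x1,y1=roi
    hsv=cv2.cvtColor(im,cv2.COLOR_RGB2HSV); k=np.zeros(hsv.shape[:2],bool);k[y0:y1,x0:x1]=1
    red=k&((hsv[...,0]<8)|(hsv[...,0]>172))&(hsv[...,1]>150)
    return red,k,hsv
E
python3 - <<'E'
from scr import *
d=np.load("w8.npz");im,z,K,E=d["im"],d["z"],d["K"],d["E"]
W=cloud(z,K,E)
red,k,hsv=meas(im,K,E)
m=k&(W[...,2]>.137)&(W[...,2]<.147)
p=W[m][:,:2].astype(np.float32); r=cv2.minAreaRect(p); print("bar top rect",len(p),r)
c=p.mean(0);U,S,V=np.linalg.svd(p-c,full_matrices=False);print("c",c,"dir",V[0],np.degrees(np.arctan2(V[0][1],V[0][0])),"ext",((p-c)@V[0]).min(),((p-c)@V[0]).max())
# mill top edges via depth
m=(W[...,2]>.085)&(W[...,2]<.1); mm=np.zeros_like(m);mm[:300]=m[:300]
# left front edge & right edge: per-row extreme, fit line
for nm,f in(("left",np.argmax),("right",lambda a:639-np.argmax(a[::-1]))):
    pts=[]
    for v in range(130,235,2):
        row=mm[v]
        if nm=="right": row=row.copy()
        if row.any():
            u=f(row); pts.append(ray(u,v,K,E,.09)[:2])
    pts=np.float32(pts);l=cv2.fitLine(pts,cv2.DIST_HUBER,0,.01,.01).ravel();print(nm,l,np.degrees(np.arctan2(l[1],l[0])))
# black dial line
g=im.max(-1)
bl=(g<90)&(np.indices(g.shape)[1]>288)&(np.indices(g.shape)[1]<309)&(np.indices(g.shape)[0]>215)&(np.indices(g.shape)[0]<236)
vs,us=np.nonzero(bl);q=np.array([ray(a,b,K,E,.095)[:2] for a,b in zip(us,vs)]);c=q.mean(0);U,S,V=np.linalg.svd(q-c,full_matrices=False);print("line",len(q),c,V[0],np.degrees(np.arctan2(V[0][1],V[0][0])))
E
```

```text
bar top rect 939 ((0.5383779406547546, -0.20923689007759094), (0.053586024791002274, 0.01370927132666111), 82.54077911376953)
c [ 0.53826183 -0.20767869] dir [-0.13228843 -0.99121124] -97.601845 ext -0.025259363 0.028319176
left [ 0.0307747  -0.9995263   0.46942016 -0.16253553] -88.23646
right [ 0.00132723 -0.9999991   0.8184583  -0.20870031] -89.92395
line 32 [ 0.50994736 -0.20940804] [-0.99965799 -0.02615151] -178.50145825803128
```

Run:
```python
from h import *
o,T=pose()
a=np.radians(-97.6)
T1=rows(T,[.5384,-.2092,.165],down([np.cos(a),np.sin(a)]),n=4)
```

```text
n 4 w [-0.002  -0.0029  0.0014] d [ 1.78  8.16 20.76]
```

Request:
servo_tool:
  commands:
    - {"wx": -0.002,"wy": -0.003,"wz": 0.001,"dx": 1.8,"dy": 8.2,"dz": 20.7,"claw": 45}
    - {"wx": -0.002,"wy": -0.003,"wz": 0.001,"dx": 1.8,"dy": 8.2,"dz": 20.7,"claw": 45}
    - {"wx": -0.002,"wy": -0.003,"wz": 0.001,"dx": 1.8,"dy": 8.2,"dz": 20.7,"claw": 45}
    - {"wx": -0.002,"wy": -0.003,"wz": 0.001,"dx": 1.8,"dy": 8.2,"dz": 20.7,"claw": 45}
    - {"wx": 0,"wy": 0,"wz": 0,"dx": 0,"dy": 0,"dz": 0,"claw": 45}
    - {"wx": 0,"wy": 0,"wz": 0,"dx": 0,"dy": 0,"dz": 0,"claw": 45}

```text
time: 19.2
ee_pos: [0.5394, -0.2045, 0.1635]
eef_rot: [-0.0, 0.998, -0.063, 0.001]
force: [0.3, 0.8, -0.1]
width: 0.0445
```

Run:
```python
from h import *
log()
o,T=pose()
a=np.radians(-97.6)
T1=rows(T,[.5384,-.2092,.115],down([np.cos(a),np.sin(a)]),n=4)
im,z,K,E=grab("wrist","w9.png")
W=cloud(z,K,E); k=np.zeros(z.shape,bool);k[180:340,290:370]=1
m=k&(W[...,2]>.136)&(W[...,2]<.148);p=W[m][:,:2].astype(np.float32);print(len(p),cv2.minAreaRect(p))
```

```text
t 19.2 q [-4.260e-01  3.950e-01  1.494e+00  1.000e-03  1.252e+00 -3.000e-01] p [ 0.5394 -0.2045  0.1635] rot [-0.     0.998 -0.063  0.001] F [ 0.3  0.8 -0.1] w 0.0445
n 4 w [-0.0001 -0.0003  0.0017] d [-0.11  1.2  12.12]
1835 ((0.5382692217826843, -0.20928369462490082), (0.05355120822787285, 0.013859369792044163), 81.9011459350586)
```

View pics/w9.png

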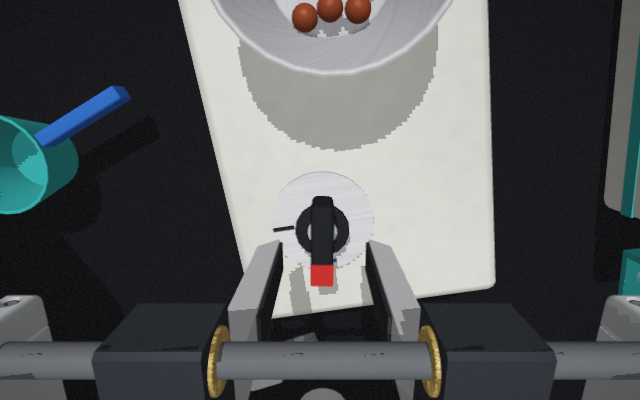

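The bar at (322,240) is centred between the fingers. I'll descend and close.

Request:
servo_tool:
  commands:
    - {"wx": 0,"wy": 0,"wz": 0.002,"dx": -0.1,"dy": 1.2,"dz": 12,"claw": 45}
    - {"wx": 0,"wy": 0,"wz": 0.002,"dx": -0.1,"dy": 1.2,"dz": 12,"claw": 45}
    - {"wx": 0,"wy": 0,"wz": 0.002,"dx": -0.1,"dy": 1.2,"dz": 12,"claw": 45}
    - {"wx": 0,"wy": 0,"wz": 0.002,"dx": -0.1,"dy": 1.2,"dz": 12,"claw": 45}
    - {"wx": 0,"wy": 0,"wz": 0,"dx": 0,"dy": 0,"dz": 0,"claw": 40}
    - {"wx": 0,"wy": 0,"wz": 0,"dx": 0,"dy": 0,"dz": 0,"claw": 30}
  grip_force: 30

```text
time: 19.85
ee_pos: [0.539, -0.2083, 0.1132]
eef_rot: [0.0, 0.998, -0.067, 0.002]
force: [0.8, 0.0, -0.3]
width: 0.0352
```

Request:
servo_tool:
  commands:
    - {"wx": 0,"wy": 0,"wz": 0,"dx": 0,"dy": 0,"dz": 0,"claw": 18}
    - {"wx": 0,"wy": 0,"wz": 0,"dx": 0,"dy": 0,"dz": 0,"claw": 8}
    - {"wx": 0,"wy": 0,"wz": 0,"dx": 0,"dy": 0,"dz": 0,"claw": 8}
    - {"wx": 0,"wy": 0,"wz": 0,"dx": 0,"dy": 0,"dz": 0,"claw": 8}

```text
time: 20.25
ee_pos: [0.5377, -0.2083, 0.1142]
eef_rot: [0.0, 0.998, -0.067, 0.0]
force: [4.3, -0.6, -7.2]
width: 0.0139
```

```bash
cat > st.py <<'E'
from h import *
log(); o,T=pose(); az=np.degrees(np.arctan2(T[1,0],T[0,0])); print("jaw az",az.round(2),"theta deg (yaw1.7)",(az+88.3).round(2),"tilt",np.degrees(np.arccos(-T[2,2])).round(2),"M",np.round(o["moment"],3))
E
python3 st.py
```

```text
t 20.25 q [-0.433  0.446  1.543 -0.     1.152 -0.3  ] p [ 0.5377 -0.2083  0.1142] rot [ 0.     0.998 -0.067  0.   ] F [ 4.3 -0.6 -7.2] w 0.0139
jaw az -7.64 theta deg (yaw1.7) 80.66 tilt 0.04 M [-0.18  -1.004 -0.05 ]
```

Request:
servo_tool:
  commands:
    - {"wx": 0,"wy": 0,"wz": 0.1,"dx": 0,"dy": 0,"dz": 0,"claw": 8}
    - {"wx": 0,"wy": 0,"wz": 0.1,"dx": 0,"dy": 0,"dz": 0,"claw": 8}
    - {"wx": 0,"wy": 0,"wz": 0.1,"dx": 0,"dy": 0,"dz": 0,"claw": 8}
    - {"wx": 0,"wy": 0,"wz": 0.1,"dx": 0,"dy": 0,"dz": 0,"claw": 8}
    - {"wx": 0,"wy": 0,"wz": 0.1,"dx": 0,"dy": 0,"dz": 0,"claw": 8}
    - {"wx": 0,"wy": 0,"wz": 0.1,"dx": 0,"dy": 0,"dz": 0,"claw": 8}

```text
time: 20.85
ee_pos: [0.5381, -0.2085, 0.1141]
eef_rot: [0.0, 0.93, -0.368, 0.001]
force: [-0.3, -0.7, -3.5]
width: 0.0138
```

```bash
python3 st.py
```

```text
t 20.85 q [-4.330e-01  4.460e-01  1.543e+00 -1.000e-03  1.150e+00  3.210e-01] p [ 0.5381 -0.2085  0.1141] rot [ 0.     0.93  -0.368  0.001] F [-0.3 -0.7 -3.5] w 0.0138
jaw az -43.18 theta deg (yaw1.7) 45.12 tilt 0.13 M [-0.118  0.049  0.124]
```

Turning works, and the forces are low. 45° remains.

Request:
servo_tool:
  commands:
    - {"wx": 0,"wy": 0,"wz": 0.1,"dx": 0,"dy": 0,"dz": 0,"claw": 8}
    - {"wx": 0,"wy": 0,"wz": 0.1,"dx": 0,"dy": 0,"dz": 0,"claw": 8}
    - {"wx": 0,"wy": 0,"wz": 0.1,"dx": 0,"dy": 0,"dz": 0,"claw": 8}
    - {"wx": 0,"wy": 0,"wz": 0.1,"dx": 0,"dy": 0,"dz": 0,"claw": 8}
    - {"wx": 0,"wy": 0,"wz": 0.1,"dx": 0,"dy": 0,"dz": 0,"claw": 8}
    - {"wx": 0,"wy": 0,"wz": 0.1,"dx": 0,"dy": 0,"dz": 0,"claw": 8}

```text
time: 21.45
ee_pos: [0.5383, -0.2089, 0.1141]
eef_rot: [0.0, 0.772, -0.636, 0.002]
force: [0.7, -1.2, -2.9]
width: 0.014
```

Request:
servo_tool:
  commands:
    - {"wx": 0,"wy": 0,"wz": 0.05,"dx": 0,"dy": 0,"dz": 0,"claw": 8}
    - {"wx": 0,"wy": 0,"wz": 0.04,"dx": 0,"dy": 0,"dz": 0,"claw": 8}

```text
time: 21.65
ee_pos: [0.5383, -0.209, 0.1141]
eef_rot: [0.0, 0.74, -0.672, 0.002]
force: [-0.1, -0.8, -2.9]
width: 0.014
```

```bash
python3 st.py
```

```text
t 21.65 q [-0.433  0.446  1.543 -0.002  1.149  1.042] p [ 0.5383 -0.209   0.1141] rot [ 0.     0.74  -0.672  0.002] F [-0.1 -0.8 -2.9] w 0.014
jaw az -84.49 theta deg (yaw1.7) 3.81 tilt 0.2 M [0.029 0.111 0.057]
```

Near the stop I'll take small steps.

Request:
servo_tool:
  commands:
    - {"wx": 0,"wy": 0,"wz": 0.03,"dx": 0,"dy": 0,"dz": 0,"claw": 8}
    - {"wx": 0,"wy": 0,"wz": 0.03,"dx": 0,"dy": 0,"dz": 0,"claw": 8}

```text
time: 21.85
ee_pos: [0.5383, -0.209, 0.1141]
eef_rot: [0.0, 0.719, -0.695, 0.002]
force: [0.2, -0.7, -2.7]
width: 0.0141
```

```bash
python3 st.py
```

```text
t 21.85 q [-0.433  0.446  1.543 -0.002  1.149  1.105] p [ 0.5383 -0.209   0.1141] rot [ 0.     0.719 -0.695  0.002] F [ 0.2 -0.7 -2.7] w 0.0141
jaw az -88.1 theta deg (yaw1.7) 0.2 tilt 0.2 M [0.003 0.144 0.094]
```

Request:
servo_tool:
  commands:
    - {"wx": 0,"wy": 0,"wz": 0.03,"dx": 0,"dy": 0,"dz": 0,"claw": 8}
    - {"wx": 0,"wy": 0,"wz": 0.03,"dx": 0,"dy": 0,"dz": 0,"claw": 8}

```text
time: 22.05
ee_pos: [0.5383, -0.2091, 0.1142]
eef_rot: [-0.0, -0.697, 0.717, -0.002]
force: [-0.3, -0.5, -2.2]
width: 0.0141
```

```bash
python3 st.py
```

```text
t 22.05 q [-0.433  0.446  1.543 -0.002  1.149  1.167] p [ 0.5383 -0.2091  0.1142] rot [-0.    -0.697  0.717 -0.002] F [-0.3 -0.5 -2.2] w 0.0141
jaw az -91.6 theta deg (yaw1.7) -3.3 tilt 0.22 M [0.004 0.114 0.834]
```

Request:
servo_tool:
  commands:
    - {"wx": 0,"wy": 0,"wz": 0.03,"dx": 0,"dy": 0,"dz": 0,"claw": 8}
    - {"wx": 0,"wy": 0,"wz": 0,"dx": 0,"dy": 0,"dz": 0,"claw": 8}

```text
time: 22.25
ee_pos: [0.5383, -0.209, 0.1142]
eef_rot: [-0.001, -0.686, 0.727, -0.002]
force: [1.1, -0.6, -2.3]
width: 0.015
```

```bash
python3 st.py
python3 - <<'E'
from h import *
im,z,K,E=grab("wrist","w10.png"); np.savez("w10.npz",im=im,z=z,K=K,E=E)
E
```

```text
t 22.25 q [-0.433  0.446  1.543 -0.003  1.149  1.197] p [ 0.5383 -0.209   0.1142] rot [-0.001 -0.686  0.727 -0.002] F [ 1.1 -0.6 -2.3] w 0.015
jaw az -93.3 theta deg (yaw1.7) -5.0 tilt 0.25 M [ 0.06  -0.186  0.641]
```

View pics/w10.png

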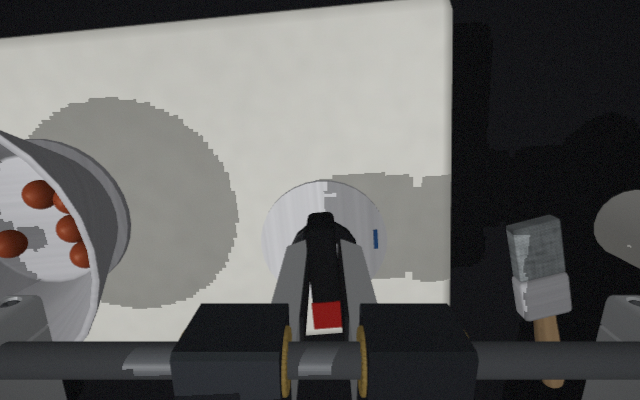

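The stop is reached: the moment rose to 0.8 N m, the opening grew from 14.1 to 15.0 mm, and the jaws are twisting slightly on the fixed bar. In the picture the red end is at (327,315), pointing along the mill's -x. Now I'll back off to jaw azimuth +1.7°.

Request:
servo_tool:
  commands:
    - {"wx": 0,"wy": 0,"wz": -0.05,"dx": 0,"dy": 0,"dz": 0,"claw": 8}
    - {"wx": 0,"wy": 0,"wz": -0.05,"dx": 0,"dy": 0,"dz": 0,"claw": 8}
    - {"wx": 0,"wy": 0,"wz": -0.1,"dx": 0,"dy": 0,"dz": 0,"claw": 8}
    - {"wx": 0,"wy": 0,"wz": -0.1,"dx": 0,"dy": 0,"dz": 0,"claw": 8}
    - {"wx": 0,"wy": 0,"wz": -0.1,"dx": 0,"dy": 0,"dz": 0,"claw": 8}
    - {"wx": 0,"wy": 0,"wz": -0.1,"dx": 0,"dy": 0,"dz": 0,"claw": 8}
    - {"wx": 0,"wy": 0,"wz": -0.1,"dx": 0,"dy": 0,"dz": 0,"claw": 8}
    - {"wx": 0,"wy": 0,"wz": -0.1,"dx": 0,"dy": 0,"dz": 0,"claw": 8}
    - {"wx": 0,"wy": 0,"wz": -0.1,"dx": 0,"dy": 0,"dz": 0,"claw": 8}
    - {"wx": 0,"wy": 0,"wz": -0.1,"dx": 0,"dy": 0,"dz": 0,"claw": 8}
    - {"wx": 0,"wy": 0,"wz": -0.1,"dx": 0,"dy": 0,"dz": 0,"claw": 8}
    - {"wx": 0,"wy": 0,"wz": -0.1,"dx": 0,"dy": 0,"dz": 0,"claw": 8}
    - {"wx": 0,"wy": 0,"wz": -0.1,"dx": 0,"dy": 0,"dz": 0,"claw": 8}
    - {"wx": 0,"wy": 0,"wz": -0.1,"dx": 0,"dy": 0,"dz": 0,"claw": 8}
    - {"wx": 0,"wy": 0,"wz": -0.1,"dx": 0,"dy": 0,"dz": 0,"claw": 8}
    - {"wx": 0,"wy": 0,"wz": -0.1,"dx": 0,"dy": 0,"dz": 0,"claw": 8}

```text
time: 23.9
ee_pos: [0.5377, -0.2083, 0.1142]
eef_rot: [-0.0, 1.0, -0.03, 0.001]
force: [-0.0, 0.6, -2.3]
width: 0.0139
```

```bash
python3 st.py
```

```text
t 23.9 q [-4.340e-01  4.460e-01  1.543e+00  1.000e-03  1.152e+00 -3.730e-01] p [ 0.5377 -0.2083  0.1142] rot [-0.     1.    -0.03   0.001] F [-0.   0.6 -2.3] w 0.0139
jaw az -3.47 theta deg (yaw1.7) 84.83 tilt 0.07 M [-0.038  0.068 -0.135]
```

Request:
servo_tool:
  commands:
    - {"wx": 0,"wy": 0,"wz": -0.06,"dx": 0,"dy": 0,"dz": 0,"claw": 8}
    - {"wx": 0,"wy": 0,"wz": -0.025,"dx": 0,"dy": 0,"dz": 0,"claw": 8}
    - {"wx": 0,"wy": 0,"wz": 0,"dx": 0,"dy": 0,"dz": 0,"claw": 8}
    - {"wx": 0,"wy": 0,"wz": 0,"dx": 0,"dy": 0,"dz": 0,"claw": 8}

```text
time: 24.3
ee_pos: [0.5376, -0.2083, 0.1142]
eef_rot: [-0.0, 1.0, 0.015, 0.001]
force: [-0.3, -0.4, -2.0]
width: 0.014
```

```bash
python3 st.py
python3 - <<'E'
from h import *
im,z,K,E=grab("wrist","w11.png"); np.savez("w11.npz",im=im,z=z,K=K,E=E)
im,z,K,E=grab("side","s11.png"); grab("top","t11.png")
hs=np.load("w11.npz");im,K,E,z=hs["im"],hs["K"],hs["E"],hs["z"];hsv=cv2.cvtColor(im,cv2.COLOR_RGB2HSV)
red=((hsv[...,0]<8)|(hsv[...,0]>172))&(hsv[...,1]>180);red[:190]=0
blue=(hsv[...,0]>100)&(hsv[...,0]<130)&(hsv[...,1]>120);blue[:150]=0
for n,m in(("red",red),("blue",blue)):
    k,l,s,c=cv2.connectedComponentsWithStats(m.astype(np.uint8))
    for i in range(1,k):
        if s[i,4]>8: print(n,s[i],ray(*c[i],K,E,.142 if n=="red" else .095).round(4))
W=cloud(z,K,E);m=(W[...,2]>.136)&(W[...,2]<.147);m[:190]=0;m[:,:300]=0;m[:,350:]=0;p=W[m][:,:2].astype(np.float32);print(len(p),cv2.minAreaRect(p))
E
```

```text
t 24.3 q [-4.340e-01  4.460e-01  1.543e+00  1.000e-03  1.152e+00 -4.640e-01] p [ 0.5376 -0.2083  0.1142] rot [-0.     1.     0.015  0.001] F [-0.3 -0.4 -2. ] w 0.014
jaw az 1.72 theta deg (yaw1.7) 90.02 tilt 0.08 M [-0.043 -0.048  0.06 ]
red [309 302  31  26 738] [ 0.5393 -0.2268  0.142 ]
3278 ((0.5389371514320374, -0.20855934917926788), (0.023500295355916023, 0.05205034092068672), 2.3897557258605957)
```

View pics/w11.png

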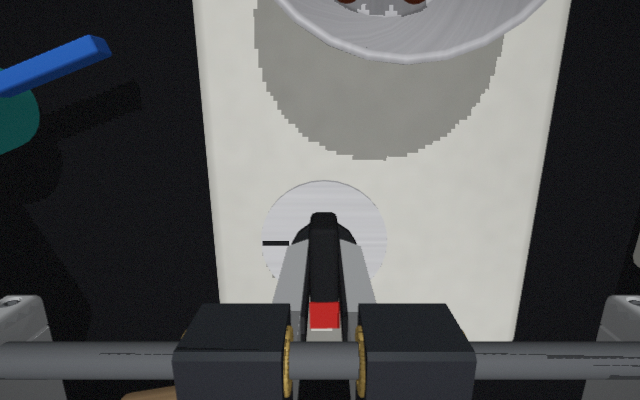

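View pics/t11.png

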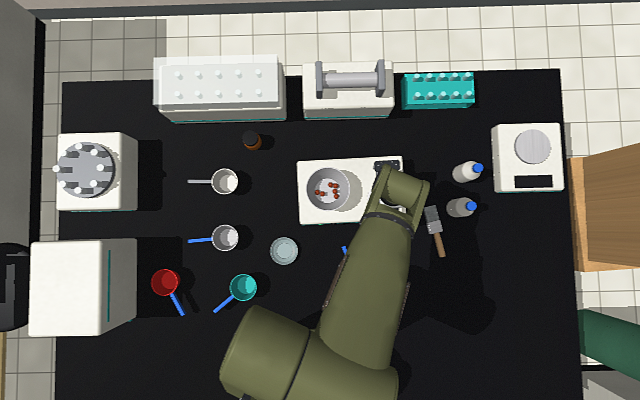

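View pics/s11.png

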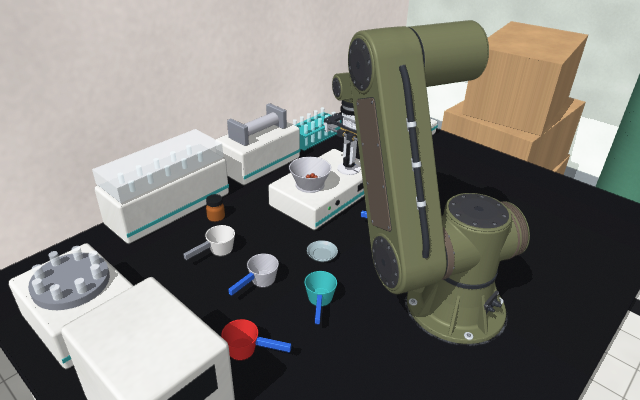

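The bar is vertical in the wrist image, with the red end at (324,315), at right angles to the black dial line at (275,243). The jaws sit flush at 14.0 mm. The cup stands empty at (224,238) in the top view, all six pellets are in the hopper, and the bystanders look unmoved.

Run:
```python
from bench import robot
print(robot.job_done())
```

```text
the job is handed in; nothing more can be done
None
```

I carried out every step of the task and handed the job in at about 24.5 s, under the 72 s limit; it reports no verdict.

- **Pour:** I took the steel cup by its blue handle and tipped it over the hopper. All six pellets were counted in the hopper afterwards. The cup stands upright and empty within a few millimetres of where it was.
- **Seating the screw:** I turned it clockwise to its hard stop. The moment rose to about 0.8 N m, and the jaws twisted roughly 3–5° on the bar while it was held there.
- **Grinding gap:** I backed it off a quarter turn. At the end the jaws sat flush on the bar (14.0 mm opening), at 90.0° from seated using the mill yaw I measured. That yaw varied by about half a degree between measurements. The bar looked square to the black dial line, but I couldn't check against the blue line because the gripper hid it.
- **Hand-in state:** The gripper was holding the screw still with almost no load. The last pictures showed the other items where they started.
- **Problems:** The first move was refused because its rows left out some values, and nothing moved. The cup touched down with a brief push of about 7 N.

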